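Clear the mailer carton, pack it, tuck its lid shut and weight it

ROBOT

A 6-joint arm with a two-finger parallel gripper is mounted at the origin on the work surface. World frame = base frame: x ahead of the robot, y to its left, z up, the work surface at z = 0. Lengths are in m, angles in rad, forces in N, time in s.
With the tool pointing down it reaches from about 0.25 to 0.725 m from the base axis. Payload 4 kg.
Tool frame: the origin (TCP) lies midway between the tips of the shut fingers; the grasp point (between the pads) lies 19 mm behind it; z points along the fingers, y is the line along which they close (so a half turn about z gives the same grasp; the last joint's range is limited). The gripper opens to 85 mm and grips with 20 to 120 N. Pads are 22 mm wide; open, the fingers measure 114 mm over their backs; the gripper's body (76 mm by 85 mm) begins 54 mm behind the grasp point. The pads swing forward as they close: fully open they stand 13 mm farther back than shut.
Start: joints at [-1.213, 0.241, 0.005, 1.335, 0, 1.571], TCP at [0.175, -0.468, 0.231] pointing down, gripper open.
Joint ranges: [-2.72, 2.72], [-1.05, 1.87], [-1.09, 1.28], [-1.99, 2.15], [-1.42, 1.44], [-3.14, 3.14]. Speed limits (rad/s): [2.79, 2.79, 3.14, 3.14, 3.14, 3.14].

INTERFACE

Orientations are given as a 3x3 rotation matrix whose columns are the frame's x, y, z axes.
In Python, from rig import telemetry, vision, finish_job, models gives the robot as it stands.
- The arm moves only by the tool move_arm, never from a script. Its argument "moves" is a list of rows, each an object of numbers: "jaw": the finger opening in mm, from 0 to 85.4; "dx", "dy", "dz": the shift along the tool's x, y, z as a fraction of full scale; "twist": the turn about the tool's z as a fraction of full scale. In form: [{"jaw": .., "dx": .., "dy": .., "dz": .., "twist": ..}, ...]. A call has exactly 8 rows; each row shifts and turns the commanded pose from where the row before left it, along the tool's axes as they then stand; what a row does not reach is not made up. Full scale, the value 1, is 400 mm for a shift and pi/2 rad for a turn. A row lasts 1/12 s, in which the tool goes at most 41.7 mm and 7.16 degrees, less where a joint would pass 70% of its speed; a pose out of reach is approached as far as the arm can. A call with a number of a shift or a turn outside -1 to 1 is refused whole. A call with a gripper value outside its range is refused whole. The fingers move at their own pace and stop on an object; the grip force is fixed at half the most. Time passes only in rows, so rows that do not move let the fingers close, or fill a call up. It gives the time, the measured TCP pose, the force, the opening and the grip force at its end, in the units of the state.
- telemetry.get_obs(): the state, without advancing time (a new reading comes with each control period).
- vision.get_image(name): name is "scene" or "top" or "wrist"; returns the picture (420x560x3 uint8, red, green, blue); there is no depth.
- vision.get_calibration(name): a dict with "intrinsics" (3x3 intrinsics, pixels), "D" ([k1, k2, p1, p2, k3] as OpenCV has them; the pictures are not rectified), "view" (4x4, takes a point from world to camera coordinates). Camera axes: x right, y down, z forward; pixel columns grow to the right and rows downward; lengths in m; the calibration is good to about 2 mm. A picture is of the moment at which its call begins: read the wrist's pose just before it. get_calibration takes no time and is no camera call; for the wrist camera it gives the pose at the moment of the call.
- finish_job(): hands the job in; it is judged then, once.
Trained networks look in the newest picture that a camera, given by its name, has taken for a name from the list of things; names that differ only in an ending like _2 or _b are one class to them, and where a whole thing is asked for, a point or a joint stands for the part that bears it (a point fixed in the world has none). Each returns a list of dicts, best first, with "score" (0 to 1); they miss things now and then, are a little off and sometimes report something else, mostly with a low value. They report only what shows in the picture. A call takes as long as a camera call.
- models.silhouettes(query, camera): "region" (420x560 bool, what is visible of it) and "extent" ([centre column, centre row, width, height] in pixels, round what is visible of it).
The state is a dict: "time_s": time; "qpos": joint angles; "joint_vel": joint speeds; "joint_efforts": joint torques, N m; "ee_pos": TCP position; "tcp_rot": TCP orientation; "wrist_force": force on the tool from outside, world axes, zero at the start; "ft_torque": the same for the moment, N m; "finger_gap": finger opening in m; "grasp_force": force on a finger pad.
Only numpy, scipy, OpenCV 4.12 (cv2) and the standard library are available. Lean on these libraries where they do the work, as an engineer would, in place of code of your own. Each camera call takes 0.05 s, during which the arm holds its last target. There are 200 camera calls.

TASK

A mailer carton on the jewellery bench has been used as a parking place: first take the emery stick off its mouth and the wooden dapping block out of it, and put both down on the felt pad. Then pack every gift box from the grey cutting mat into the carton, swing the carton's hinged lid fully shut so that its tab drops behind the front rim, then set the dapping block from the pad on the middle of the shut lid as a weight. Leave the thread spool, the jar and the mug where they stand.

Things in the scene. Friction and masses are not known exactly. Their poses are not given: they have to be found in the camera images.
- carton: fixed open kraft mailer carton, outside 168 (x) x 240 (y) x 60 (z) mm, walls and floor 4 mm thick; origin at the centre of its underside, on the table. Its lid is hinged along the top of its +x wall (the wall far from the robot); the -x wall is the front rim
- lid (a joint): angle of the carton's lid, rad: 0 = fully shut, flat on the rim (upper face 64 mm above the table); pi/2 = upright; starts open, leaning back at 1.8 to 2.0 (limit 2.2). Hinge line along the carton's y, at carton x = +84, z = 60 mm. At angle q the free edge is at carton x = 84 - 168 cos q, z = 60 + 168 sin q mm. A stiff crease: it stays where left, about 1 N at the edge moves it
- lid_edge (a point): middle of the free edge of the lid, a flat panel 168 x 240 mm, 4 mm thick. An 18 mm deep, 200 mm wide tab stands off the lid's inner face 7 mm from this edge and drops behind the front rim when the lid shuts
- pad: fixed cream felt pad, hard underneath, 280 (x) x 190 (y) x 10 (z) mm; origin at the centre of its underside, on the table. To the left or the right of the carton
- board: fixed flat grey cutting mat, rigid, 280 (x) x 190 (y) x 6 (z) mm; origin at the centre of its underside, on the table. On the other side of the carton from the pad; the gift boxes start on it
- stick: jeweller's emery stick, a straight bar 280 (x) x 28 (y) x 20 (z) mm, about 100 g, bare wood handle at its -x end and dark abrasive on the rest; origin at its centre. Starts lying across the carton's mouth on the two side walls. It counts as on the pad when it lies with its middle over the pad, the ends may overhang
- block: wooden dapping block with round hollows, 45 (x) x 45 (y) x 75 (z) mm, about 120 g; origin at its centre. Starts standing on the carton's floor near the hinge side and stands taller than the rim, so the lid cannot shut over it. Any of its faces may be down wherever it is put
- gift1: finished-jewellery gift box: a closed kraft-card box, 95 (x) x 34 (y) x 34 (z) mm, about 60 g, with a pale paper band; origin at its centre, x along its length. Starts lying on the grey cutting mat. May be absent (None)
- gift2: finished-jewellery gift box: a closed kraft-card box, 95 (x) x 34 (y) x 34 (z) mm, about 60 g, with a pale paper band; origin at its centre, x along its length. Starts lying on the grey cutting mat. May be absent (None)
- gift3: finished-jewellery gift box: a closed kraft-card box, 95 (x) x 34 (y) x 34 (z) mm, about 60 g, with a pale paper band; origin at its centre, x along its length. Starts lying on the grey cutting mat. May be absent (None)
- gift4: finished-jewellery gift box: a closed kraft-card box, 95 (x) x 34 (y) x 34 (z) mm, about 60 g, with a pale paper band; origin at its centre, x along its length. Starts lying on the grey cutting mat. May be absent (None)
- spool: bystander: black thread spool, 48 mm across, 60 mm tall, origin at the centre of its underside
- jar: bystander: amber glass jar with steel cap, 56 mm across, 75 mm tall, origin at the centre of its underside
- mug: bystander: white mug, 76 mm across, 90 mm tall, origin at the centre of its underside

How it is judged:
On the way, in this order (a step that is already met when the one before it is completed fails the run):
1. the emery stick and the dapping block are off the carton and rest on the felt pad (x of stick in the frame of pad between -0.14 and 0.14 m and y of stick in the frame of pad between -0.095 and 0.095 m and z of stick in the frame of pad below 0.035 m and linear speed of each of stick, block below 0.03 m/s and x of block in the frame of pad between -0.14 and 0.14 m and y of block in the frame of pad between -0.095 and 0.095 m and z of block in the frame of pad below 0.055 m), for 0.2 s.
2. every gift box present rests inside the carton (x of gift1 in the frame of carton between -0.08 and 0.08 m and y of gift1 in the frame of carton between -0.116 and 0.116 m and z of each of gift1, gift2, gift3, gift4 in the frame of carton below 0.05 m and linear speed of each of gift1, gift2, gift3, gift4 below 0.03 m/s and x of gift2 in the frame of carton between -0.08 and 0.08 m and y of gift2 in the frame of carton between -0.116 and 0.116 m and x of gift3 in the frame of carton between -0.08 and 0.08 m and y of gift3 in the frame of carton between -0.116 and 0.116 m and x of gift4 in the frame of carton between -0.08 and 0.08 m and y of gift4 in the frame of carton between -0.116 and 0.116 m), for 0.2 s.
3. the lid is fully shut with its tab behind the front rim (value of joint lid below 0.04 rad), for 0.3 s.
4. the dapping block rests on the middle of the shut lid (x of block in the frame of carton between -0.055 and 0.055 m and y of block in the frame of carton between -0.08 and 0.08 m and z of block in the frame of carton between 0.075 and 0.115 m and linear speed of block below 0.03 m/s and value of joint lid below 0.04 rad), for 0.3 s.
At the end, for the whole second after the job is handed in: lid within 0.04 rad of shut; every gift box present at rest inside the carton, centre below 50 mm; emery stick at rest on the felt pad, centre over it; dapping block at rest on the lid, any face down, centre within 55 mm (carton x) and 80 mm (carton y) of the carton's centre; nothing held (all of step 2 and all of step 4 and x of stick in the frame of pad between -0.14 and 0.14 m and y of stick in the frame of pad between -0.095 and 0.095 m and z of stick in the frame of pad below 0.035 m and linear speed of stick below 0.03 m/s and velocity of joint lid below 0.05 rad/s and contact force between the fingers and anything else below 0.5 N); the robot touches nothing.
It fails at once if the spool is shoved more than 30 mm (distance of spool from where it was at the start of the episode above 0.03 m).
It fails at once if the jar is shoved more than 30 mm (distance of jar from where it was at the start of the episode above 0.03 m).
It fails at once if the mug is shoved more than 30 mm (distance of mug from where it was at the start of the episode above 0.03 m).
Of gift1, gift2, gift3, gift4 only 2 to 4 are there at a start; the rules pass over those that are not, and their reading is None.
At some moment in a run one of gift1, gift2, gift3, gift4 may be knocked a few centimetres aside while the robot is not near it.
Once in a run the grip may slacken for a moment while it holds something.
It also fails if it takes over 210 s, if anything falls off the work surface, if the arm or the gripper's body presses on something with over 40 N, if the wrist force passes 120 N, or if a joint passes its speed limit or range.

## Working session

There is one attempt and no reset: what is moved stays moved. The work goes in short steps, Python scripts to look and compute and a tool call to move; the robot and the scene stay as the last step left them, time stands still between calls to the robot, and variables do not carry over. Pictures are saved under pics/ and viewed, at most 14 in all, crops included, and the job is handed in when it is done.

Besides the shell and the picture viewer there is one more tool, called after "Request:" as name(argument=value, ...), one argument or row to a line, values as JSON. move_arm: Moves the arm, as the interface text tells. Shift numbers are shares of 400 mm and turn numbers shares of pi/2 rad, none past 1 either way. Its arguments: {"type":"object","properties":{"moves":{"type":"array"}},"required":["moves"]}

```bash
mkdir -p pics; ls
python3 - <<'E'
from rig import telemetry, vision
import cv2
print(telemetry.get_obs())
for n in ("top","scene"):
    cv2.imwrite(f"pics/{n}0.png",vision.get_image(n)[:,:,::-1])
    c=vision.get_calibration(n);print(n,c)
E
```

```text
pics
{'time_s': 0.0, 'qpos': array([-1.21299145e+00,  2.41437488e-01,  3.70047269e-03,  1.33517533e+00,
        3.42042041e-05,  1.57081632e+00]), 'joint_vel': array([-0.0001609 , -0.0018282 ,  0.00370954,  0.0003077 , -0.00059986,
       -0.00017215]), 'joint_efforts': array([-1.27563540e-03, -3.72319508e+01,  2.52406669e+01,  1.70380605e-02,
       -9.52630171e-05, -9.24559544e-06]), 'ee_pos': array([ 0.17489706, -0.46773613,  0.23039164]), 'tcp_rot': array([[ 9.36674880e-01,  3.50199468e-01, -7.09033155e-04],
       [ 3.50200184e-01, -9.36672758e-01,  1.99398893e-03],
       [ 3.41618216e-05, -2.11602288e-03, -9.99997761e-01]]), 'wrist_force': array([-0.12924848, -0.37706228, -0.22913921]), 'ft_torque': array([-0.0028119 , -0.0379132 , -0.03239626]), 'grasp_force': 0.0, 'finger_gap': 0.08516281012977338}
top {'intrinsics': array([[438.20783258,   0.        , 281.49483286],
       [  0.        , 438.20783258, 210.42070311],
       [  0.        ,   0.        ,   1.        ]]), 'D': array([-0.10582817,  0.        ,  0.        ,  0.        ,  0.        ]), 'view': array([[ 0.0220922 , -0.9995431 ,  0.02062809,  0.01165031],
       [-0.99439431, -0.02410306, -0.10295147,  0.57854894],
       [ 0.10340163, -0.01823804, -0.99447246,  1.19687853],
       [ 0.        ,  0.        ,  0.        ,  1.        ]])}
scene {'intrinsics': array([[476.67896443,   0.        , 272.97983064],
       [  0.        , 476.67896443, 207.85316171],
       [  0.        ,   0.        ,   1.        ]]), 'D': array([-0.03248965,  0.        ,  0.        ,  0.        ,  0.        ]), 'view': array([[-0.1677415 ,  0.98579775,  0.00809844,  0.04660288],
       [ 0.61573391,  0.1111805 , -0.78007093, -0.27592294],
       [-0.76989255, -0.12586379, -0.62563868,  1.66640655],
       [ 0.        ,  0.        ,  0.        ,  1.        ]])}
```

View pics/top0.png

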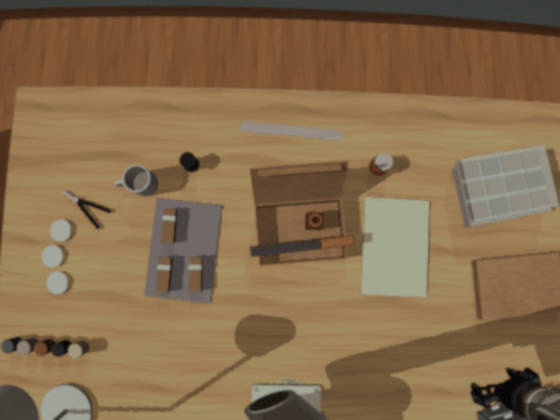

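View pics/scene0.png

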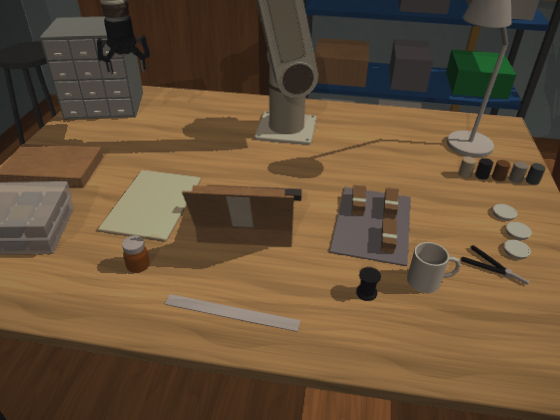

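```bash
cat > h.py <<'E'
import numpy as np, cv2
from scipy.optimize import minimize
from rig import telemetry, vision, models
DIM=dict(pad=(.28,.19,.01),board=(.28,.19,.006),stick=(.28,.028,.02),block=(.045,.045,.075),gift1=(.095,.034,.034),
 spool=(.048,.048,.06),jar=(.056,.056,.075),mug=(.076,.076,.09))
def proj(c,P):
    V=c['view'];p=np.asarray(P,float).reshape(-1,3)
    return cv2.projectPoints(p,cv2.Rodrigues(V[:3,:3])[0],V[:3,3],c['intrinsics'],c['D'])[0][:,0]
def unproj(c,uv,z):
    "pixels -> world points at height z"
    n=cv2.undistortPoints(np.asarray(uv,float).reshape(-1,1,2),c['intrinsics'],c['D'])[:,0]
    V=c['view'];R=V[:3,:3];o=-R.T@V[:3,3]
    d=np.c_[n,np.ones(len(n))]@R
    return o+d*((z-o[2])/d[:,2])[:,None]
def corners(x,y,yaw,dim,zb):
    a=np.array([[i,j,k] for i in(-.5,.5) for j in(-.5,.5) for k in(0,1)])*dim
    cs,s=np.cos(yaw),np.sin(yaw)
    return a@np.array([[cs,s,0],[-s,cs,0],[0,0,1]])+[x,y,zb]
def fit(c,region,dim,zb,hull=False):
    "pose x,y,yaw of a standing box whose outline best overlaps the region"
    m=region.astype(np.uint8)
    if hull:
        cc=max(cv2.findContours(m,0,2)[0],key=cv2.contourArea); m[:]=0; cv2.fillConvexPoly(m,cv2.convexHull(cc),1)
    big=cv2.resize(m,None,fx=4,fy=4,interpolation=cv2.INTER_LINEAR)
    def cost(p):
        h=cv2.convexHull((proj(c,corners(*p,dim,zb))*4+1.5).astype(np.float32))
        r=np.zeros_like(big); cv2.fillConvexPoly(r,np.round(h).astype(np.int32),1)
        return 1-(r&big).sum()/max(1,(r|big).sum())
    v,u=np.nonzero(m); ctr=unproj(c,[[u.mean(),v.mean()]],zb+dim[2]/2)[0]
    best=None
    for a in np.arange(0,np.pi,np.pi/8):
        r=minimize(cost,[ctr[0],ctr[1],a],method='Nelder-Mead',options=dict(initial_simplex=[[ctr[0],ctr[1],a],[ctr[0]+.01,ctr[1],a],[ctr[0],ctr[1]+.01,a],[ctr[0],ctr[1],a+.25]],xatol=2e-4,fatol=1e-4))
        if best is None or r.fun<best.fun: best=r
    return best.x,1-best.fun
E
python3 - <<'E'
from h import *
im=vision.get_image("top");c=vision.get_calibration("top")
np.set_printoptions(precision=3,suppress=True)
for n,zb,h in [('pad',0,1),('board',0,1),('stick',.06,1),('block',.004,0),('gift1',.006,0),('spool',0,0),('jar',0,0),('mug',0,0)]:
    for d in models.silhouettes(n,"top"):
        if d['score']<.3: continue
        p,q=fit(c,d['region'],DIM[n],zb,h); print(n,round(d['score'],2),np.round(d['extent']),p,round(q,2))
for n in('carton','lid'):
    for i,d in enumerate(models.silhouettes(n,"top")):
        print(n,d['score'],d['extent']); 
        if i==0: np.save(n,d['region'])
crop=cv2.resize(im[150:280,225:385,::-1],None,fx=4.5,fy=4.5,interpolation=cv2.INTER_CUBIC)
cv2.imwrite("pics/crop1.png",crop)
E
```

```text
pad 0.56 [396. 249.  69. 102.] [ 0.484 -0.305 -0.031] 0.98
board 0.86 [183. 251.  74. 100.] [ 0.462  0.303 -0.078] 0.98
stick 0.86 [304. 246. 101.  24.] [ 0.48  -0.032  1.699] 0.89
stick 0.45 [164. 274.  18.  35.] [ 0.438  0.337 -0.041] 0.31
block 0.71 [315. 222.  18.  20.] [ 0.55  -0.065  1.584] 0.95
gift1 0.94 [198. 275.  15.  34.] [0.396 0.26  0.017] 0.88
gift1 0.93 [169. 225.  17.  37.] [0.529 0.34  3.111] 0.93
gift1 0.87 [166. 274.  18.  30.] [ 0.393  0.348 -0.05 ] 0.91
gift1 0.6 [382. 166.  24.  25.] [ 0.728 -0.262 -0.583] 0.56
spool 0.77 [188. 163.  21.  24.] [0.711 0.29  0.739] 0.77
spool 0.72 [302. 246. 102.  24.] [ 0.478 -0.014  0.812] 0.19
jar 0.84 [382. 165.  22.  23.] [ 0.72  -0.249  0.805] 0.65
mug 0.89 [136. 182.  45.  32.] [0.651 0.423 1.137] 0.81
carton 0.66 [297.5, 215.1, 94.8, 105.1]
carton 0.58 [301.1, 183.0, 98.0, 45.8]
carton 0.58 [315.9, 222.2, 17.1, 19.6]
lid 0.69 [301.4, 181.9, 101.6, 43.1]
```

View pics/crop1.png

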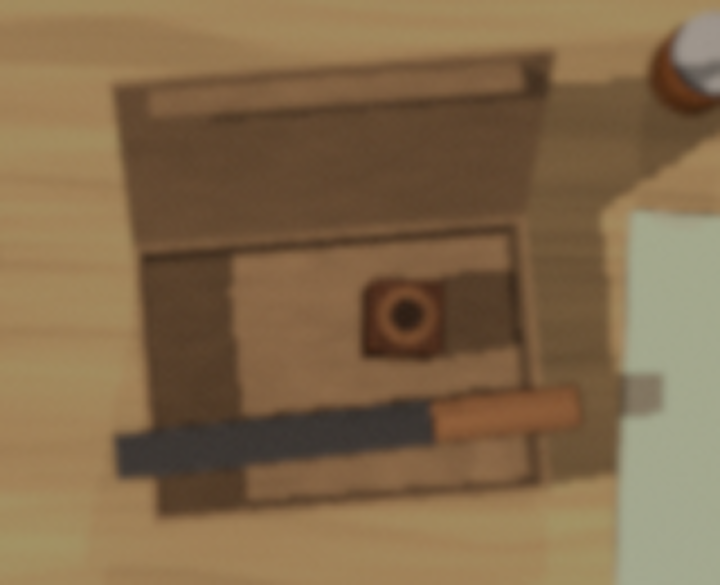

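Run:
```python
from h import *
np.set_printoptions(precision=3,suppress=True)
c=vision.get_calibration("top")
f=lambda q,z: unproj(c,np.array(q,float)/4.5+[225,150],z)
P=f([[157,517],[541,485],[527,220],[138,250]],.06); print(P, np.linalg.norm(P-np.roll(P,-1,0),axis=1),P.mean(0))
d=P[0]+P[3]-P[1]-P[2]; print("yaw",np.arctan2(-d[0],d[1]))
e=P[2]+P[3]-P[0]-P[1]; print("yaw2",np.arctan2(e[1],e[0]))
# predicted
y=np.arctan2(-d[0],d[1]);ctr=P.mean(0);R=np.array([[np.cos(y),-np.sin(y)],[np.sin(y),np.cos(y)]])
for q in np.arange(1.7,2.2,.1):
    L=[np.r_[R@[.084-.168*np.cos(q),s*.12]+ctr[:2],.06+.168*np.sin(q)] for s in(1,-1)]
    print(q,(proj(c,L)-[225,150])*4.5)
S=f([[118,435],[118,478],[578,427],[578,387]],.08);print(S,S.mean(0),np.linalg.norm(S[:2].mean(0)-S[2:].mean(0)))
print(f([[403,318]],.079))
print('cam',-c['view'][:3,:3].T@c['view'][:3,3])
```

```text
[[ 0.426  0.081  0.06 ]
 [ 0.45  -0.15   0.06 ]
 [ 0.611 -0.14   0.06 ]
 [ 0.587  0.096  0.06 ]] [0.232 0.161 0.238 0.162] [ 0.518 -0.028  0.06 ]
yaw 0.10273862017138802
yaw2 0.07990229025448793
1.7 [[117.101 167.154]
 [570.453 132.715]]
1.8 [[115.1   137.119]
 [566.369 103.108]]
1.9000000000000001 [[113.332 108.651]
 [561.844  75.1  ]]
2.0 [[111.816  82.131]
 [556.952  49.064]]
2.1000000000000005 [[110.568  57.888]
 [551.774  25.319]]
2.2 [[109.596  36.195]
 [546.39    4.131]]
[[ 0.474  0.104  0.08 ]
 [ 0.449  0.104  0.08 ]
 [ 0.485 -0.169  0.08 ]
 [ 0.509 -0.169  0.08 ]] [ 0.479 -0.032  0.08 ] 0.27512764502477227
[[ 0.547 -0.063  0.079]]
cam [0.451 0.047 1.25 ]
```

```bash
cat >> h.py <<'E'
def plan(*wps, start=None):
    """wps: (x,y,z,deg) deg=world angle of tool y, None to keep. Per waypoint: xy-z shift rows, then twist rows."""
    o=telemetry.get_obs(); p=o['ee_pos'].copy(); R=o['tcp_rot']; a=np.degrees(np.arctan2(R[1,1],R[0,1]))
    print('t %.1f pos %s yaw %.1f gap %.1f F %s g %.0f tilt %.3f'%(o['time_s'],np.round(p,4),a,o['finger_gap']*1e3,np.round(o['wrist_force'],1),o['grasp_force'],R[2,2]))
    for x,y,z,d in wps:
        t=np.array([p[i] if v is None else v for i,v in enumerate((x,y,z))]); D=t-p
        c,s=np.cos(np.radians(a)),np.sin(np.radians(a))
        # tool y=(c,s), tool x=(-s,c) , z down
        v=np.array([-s*D[0]+c*D[1], c*D[0]+s*D[1], -D[2]])/.4
        n=int(np.ceil(np.linalg.norm(v)/.1))
        if n: print(f'  shift {n} x {np.round(v/n,4)}')
        p=t
        if d is not None:
            w=-(d-a)/90; n=int(np.ceil(abs(w)/.079)); a=d
            if n: print(f'  twist {n} x {w/n:.4f}')
E
python3 - <<'E'
from h import *
plan((.48,-.032,.2,7.4),(.48,-.032,.054,None))
E
```

```text
t 0.7 pos [ 0.1751 -0.4683  0.2313] yaw -69.5 gap 85.9 F [0.5 0.2 0.6] g 0 tilt -1.000
  shift 14 x [ 0.0783 -0.0539  0.0056]
  twist 11 x -0.0777
  shift 4 x [0.     0.     0.0913]
```

Request:
move_arm(
  moves=[
    {"jaw":60,"dx":0.0783,"dy":-0.0539,"dz":0.0056,"twist":0},
    {"jaw":60,"dx":0.0783,"dy":-0.0539,"dz":0.0056,"twist":0},
    {"jaw":60,"dx":0.0783,"dy":-0.0539,"dz":0.0056,"twist":0},
    {"jaw":60,"dx":0.0783,"dy":-0.0539,"dz":0.0056,"twist":0},
    {"jaw":60,"dx":0.0783,"dy":-0.0539,"dz":0.0056,"twist":0},
    {"jaw":60,"dx":0.0783,"dy":-0.0539,"dz":0.0056,"twist":0},
    {"jaw":60,"dx":0.0783,"dy":-0.0539,"dz":0.0056,"twist":0},
    {"jaw":60,"dx":0.0783,"dy":-0.0539,"dz":0.0056,"twist":0},
  ],
)

```text
time_s: 1.32
ee_pos: [0.3502, -0.2175, 0.2136]
tcp_rot: [[0.937, 0.35, 0.001], [0.35, -0.937, -0.001], [0.001, 0.001, -1.0]]
wrist_force: [1.1, -0.5, 0.2]
finger_gap: 0.0598
grasp_force: 0.0
```

Request:
move_arm(
  moves=[
    {"jaw":60,"dx":0.0783,"dy":-0.0539,"dz":0.0056,"twist":0},
    {"jaw":60,"dx":0.0783,"dy":-0.0539,"dz":0.0056,"twist":0},
    {"jaw":60,"dx":0.0783,"dy":-0.0539,"dz":0.0056,"twist":0},
    {"jaw":60,"dx":0.0783,"dy":-0.0539,"dz":0.0056,"twist":0},
    {"jaw":60,"dx":0.0783,"dy":-0.0539,"dz":0.0056,"twist":0},
    {"jaw":60,"dx":0.0783,"dy":-0.0539,"dz":0.0056,"twist":0},
    {"jaw":46,"dx":0,"dy":0,"dz":0,"twist":-0.0777},
    {"jaw":46,"dx":0,"dy":0,"dz":0,"twist":-0.0777},
  ],
)

```text
time_s: 1.98
ee_pos: [0.4811, -0.0298, 0.1995]
tcp_rot: [[0.818, 0.575, -0.0], [0.575, -0.818, 0.0], [-0.0, -0.0, -1.0]]
wrist_force: [-0.9, -0.2, -0.6]
finger_gap: 0.0462
grasp_force: 0.0
```

Request:
move_arm(
  moves=[
    {"jaw":46,"dx":0,"dy":0,"dz":0,"twist":-0.0777},
    {"jaw":46,"dx":0,"dy":0,"dz":0,"twist":-0.0777},
    {"jaw":46,"dx":0,"dy":0,"dz":0,"twist":-0.0777},
    {"jaw":46,"dx":0,"dy":0,"dz":0,"twist":-0.0777},
    {"jaw":46,"dx":0,"dy":0,"dz":0,"twist":-0.0777},
    {"jaw":46,"dx":0,"dy":0,"dz":0,"twist":-0.0777},
    {"jaw":46,"dx":0,"dy":0,"dz":0,"twist":-0.0777},
    {"jaw":46,"dx":0,"dy":0,"dz":0,"twist":-0.0777},
  ],
)

```text
time_s: 2.65
ee_pos: [0.4801, -0.032, 0.2]
tcp_rot: [[-0.014, 1.0, 0.0], [1.0, 0.014, -0.0], [-0.0, 0.0, -1.0]]
wrist_force: [-0.0, -0.6, 0.5]
finger_gap: 0.0462
grasp_force: 0.0
```

Request:
move_arm(
  moves=[
    {"jaw":46,"dx":0,"dy":0,"dz":0,"twist":-0.0777},
    {"jaw":46,"dx":0,"dy":0,"dz":0,"twist":0},
    {"jaw":46,"dx":0,"dy":0,"dz":0,"twist":0},
    {"jaw":46,"dx":0,"dy":0,"dz":0,"twist":0},
    {"jaw":46,"dx":0,"dy":0,"dz":0,"twist":0},
    {"jaw":46,"dx":0,"dy":0,"dz":0,"twist":0},
    {"jaw":46,"dx":0,"dy":0,"dz":0,"twist":0},
    {"jaw":46,"dx":0,"dy":0,"dz":0,"twist":0},
  ],
)

```text
time_s: 3.32
ee_pos: [0.4801, -0.032, 0.2]
tcp_rot: [[-0.129, 0.992, 0.0], [0.992, 0.129, -0.0], [-0.0, 0.0, -1.0]]
wrist_force: [0.7, -0.1, 0.6]
finger_gap: 0.0459
grasp_force: 0.0
```

Run:
```python
from h import *
np.set_printoptions(precision=3,suppress=True)
plan((.48,-.032,.2,7.4),(.48,-.032,.054,None))
c=vision.get_calibration("wrist");im=vision.get_image("wrist")
for n,zb in [('stick',.06),('block',.004)]:
    for d in models.silhouettes(n,"wrist"):
        if d['score']<.4: continue
        p,q=fit(c,d['region'],DIM[n],zb,0); print(n,round(d['score'],2),np.round(d['extent']),p,round(q,2))
R=cv2.Rodrigues(np.array([0,0,.1]))[0]
k=[]
for sx in(-1,1):
  for sy in(-1,1):
    for h in (.12,.116):
      k.append(R@[sx*(.084 if h==.12 else .08),sy*h,.06]+[.518,-.028,0])
for u,v in proj(c,k): cv2.circle(im,(int(np.clip(u,-99,999)),int(np.clip(v,-99,999))),3,(255,0,0),-1)
cv2.imwrite("pics/w1.png",im[:,:,::-1])
```

```text
t 3.3 pos [ 0.48  -0.032  0.2  ] yaw 7.4 gap 45.9 F [ 0.7 -0.1  0.6] g 0 tilt -1.000
  shift 1 x [ 0. -0. -0.]
  twist 1 x -0.0000
  shift 4 x [0.    0.    0.091]
stick 0.6 [286. 184.  39. 320.] [ 0.485 -0.033  1.706] 0.95
block 0.9 [355. 242.  69.  74.] [ 0.553 -0.065  1.555] 0.83
```

View pics/w1.png

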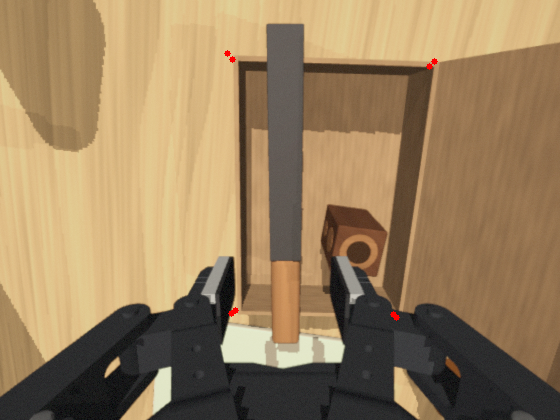

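Request:
move_arm(
  moves=[
    {"jaw":46,"dx":0,"dy":0.004,"dz":0.0906,"twist":0},
    {"jaw":46,"dx":0,"dy":0,"dz":0.0906,"twist":0},
    {"jaw":46,"dx":0,"dy":0,"dz":0.0906,"twist":0},
    {"jaw":46,"dx":0,"dy":0,"dz":0.0906,"twist":0},
    {"jaw":46,"dx":0,"dy":0,"dz":0,"twist":0},
    {"jaw":46,"dx":0,"dy":0,"dz":0,"twist":0},
    {"jaw":15,"dx":0,"dy":0,"dz":0,"twist":0},
    {"jaw":15,"dx":0,"dy":0,"dz":0,"twist":0},
  ],
)

```text
time_s: 4.13
ee_pos: [0.4838, -0.032, 0.0576]
tcp_rot: [[-0.129, 0.992, 0.005], [0.992, 0.129, -0.0], [-0.001, 0.004, -1.0]]
wrist_force: [0.9, -1.4, -1.1]
finger_gap: 0.0268
grasp_force: 59.6
```

Request:
move_arm(
  moves=[
    {"jaw":15,"dx":0,"dy":0,"dz":0,"twist":0},
    {"jaw":15,"dx":0,"dy":0,"dz":0,"twist":0},
    {"jaw":15,"dx":0,"dy":0,"dz":0,"twist":0},
    {"jaw":15,"dx":0,"dy":0,"dz":0,"twist":0},
    {"jaw":15,"dx":0,"dy":0,"dz":-0.05,"twist":0},
    {"jaw":15,"dx":0,"dy":0,"dz":-0.08,"twist":0},
    {"jaw":15,"dx":0,"dy":0,"dz":-0.08,"twist":0},
    {"jaw":15,"dx":0,"dy":0,"dz":0,"twist":0},
  ],
)

```text
time_s: 4.8
ee_pos: [0.486, -0.0322, 0.1458]
tcp_rot: [[-0.129, 0.992, 0.012], [0.992, 0.129, -0.001], [-0.002, 0.012, -1.0]]
wrist_force: [0.4, 0.1, -1.0]
finger_gap: 0.0269
grasp_force: 59.8
```

Run:
```python
from h import *
plan((.43,-.315,.139,None),(.43,-.315,.009,None))
```

```text
t 4.8 pos [ 0.486  -0.0322  0.1458] yaw 7.4 gap 26.9 F [ 0.4  0.1 -1. ] g 60 tilt -1.000
  shift 8 x [-0.0854 -0.0288  0.0021]
  shift 4 x [0.     0.     0.0812]
```

Request:
move_arm(
  moves=[
    {"jaw":15,"dx":-0.0847,"dy":-0.0349,"dz":0,"twist":0},
    {"jaw":15,"dx":-0.0847,"dy":-0.0349,"dz":0,"twist":0},
    {"jaw":15,"dx":-0.0847,"dy":-0.0349,"dz":0,"twist":0},
    {"jaw":15,"dx":-0.0847,"dy":-0.0349,"dz":0,"twist":0},
    {"jaw":15,"dx":-0.0847,"dy":-0.0349,"dz":0,"twist":0},
    {"jaw":15,"dx":-0.0847,"dy":-0.0349,"dz":0,"twist":0},
    {"jaw":15,"dx":-0.0847,"dy":-0.0349,"dz":0,"twist":0},
    {"jaw":15,"dx":-0.0847,"dy":-0.0349,"dz":0,"twist":0},
  ],
)

```text
time_s: 5.47
ee_pos: [0.4052, -0.3167, 0.1394]
tcp_rot: [[-0.129, 0.992, 0.001], [0.992, 0.129, -0.0], [-0.0, 0.001, -1.0]]
wrist_force: [0.5, -0.5, -1.2]
finger_gap: 0.0268
grasp_force: 59.6
```

Request:
move_arm(
  moves=[
    {"jaw":15,"dx":0,"dy":0,"dz":0,"twist":0},
    {"jaw":15,"dx":0,"dy":0,"dz":0.09,"twist":0},
    {"jaw":15,"dx":0,"dy":0,"dz":0.09,"twist":0},
    {"jaw":15,"dx":0,"dy":0,"dz":0.09,"twist":0},
    {"jaw":15,"dx":0,"dy":0,"dz":0.04,"twist":0},
    {"jaw":15,"dx":0,"dy":0,"dz":0.02,"twist":0},
    {"jaw":15,"dx":0,"dy":0,"dz":0,"twist":0},
    {"jaw":15,"dx":0,"dy":0,"dz":0,"twist":0},
  ],
)

```text
time_s: 6.13
ee_pos: [0.4048, -0.314, 0.0099]
tcp_rot: [[-0.129, 0.992, -0.001], [0.992, 0.129, 0.0], [0.001, -0.001, -1.0]]
wrist_force: [-7.2, 6.0, 20.6]
finger_gap: 0.0272
grasp_force: 73.9
```

Run:
```python
from h import *
plan((.41,-.315,.010,None))
```

```text
t 6.1 pos [ 0.4048 -0.314   0.0099] yaw 7.4 gap 27.2 F [-7.2  6.  20.6] g 74 tilt -1.000
  shift 1 x [-0.004   0.0125 -0.0003]
```

Request:
move_arm(
  moves=[
    {"jaw":64,"dx":0,"dy":0,"dz":0,"twist":0},
    {"jaw":64,"dx":0,"dy":0,"dz":0,"twist":0},
    {"jaw":64,"dx":0,"dy":0,"dz":0,"twist":0},
    {"jaw":64,"dx":0,"dy":0,"dz":-0.05,"twist":0},
    {"jaw":64,"dx":0,"dy":0,"dz":-0.1,"twist":0},
    {"jaw":64,"dx":0,"dy":0,"dz":-0.1,"twist":-0.0765},
    {"jaw":64,"dx":0,"dy":0,"dz":-0.1,"twist":-0.0765},
    {"jaw":64,"dx":0,"dy":0,"dz":-0.1,"twist":-0.0765},
  ],
)

```text
time_s: 6.8
ee_pos: [0.4058, -0.3147, 0.1886]
tcp_rot: [[-0.476, 0.879, -0.0], [0.879, 0.476, 0.0], [0.0, -0.0, -1.0]]
wrist_force: [1.6, -1.5, -0.3]
finger_gap: 0.0641
grasp_force: 0.0
```

Request:
move_arm(
  moves=[
    {"jaw":64,"dx":0,"dy":0,"dz":-0.05,"twist":-0.0765},
    {"jaw":64,"dx":0,"dy":0,"dz":0,"twist":-0.0765},
    {"jaw":64,"dx":0,"dy":0,"dz":0,"twist":-0.0765},
    {"jaw":64,"dx":0,"dy":0,"dz":0,"twist":-0.0765},
    {"jaw":64,"dx":0,"dy":0,"dz":0,"twist":-0.0765},
    {"jaw":64,"dx":0,"dy":0,"dz":0,"twist":-0.0765},
    {"jaw":64,"dx":0,"dy":0,"dz":0,"twist":-0.0765},
    {"jaw":64,"dx":0,"dy":0,"dz":0,"twist":-0.0765},
  ],
)

```text
time_s: 7.47
ee_pos: [0.4061, -0.3149, 0.2068]
tcp_rot: [[-0.994, 0.113, -0.0], [0.113, 0.994, 0.0], [0.0, 0.0, -1.0]]
wrist_force: [-0.2, -1.1, 0.2]
finger_gap: 0.064
grasp_force: 0.0
```

Request:
move_arm(
  moves=[
    {"jaw":64,"dx":0,"dy":0,"dz":0,"twist":-0.0765},
    {"jaw":64,"dx":-0.052,"dy":0.0893,"dz":0,"twist":0},
    {"jaw":64,"dx":-0.052,"dy":0.0893,"dz":0,"twist":0},
    {"jaw":64,"dx":-0.052,"dy":0.0893,"dz":0,"twist":0},
    {"jaw":64,"dx":-0.052,"dy":0.0893,"dz":0,"twist":0},
    {"jaw":64,"dx":-0.052,"dy":0.0893,"dz":0,"twist":0},
    {"jaw":64,"dx":-0.052,"dy":0.0893,"dz":0,"twist":0},
    {"jaw":64,"dx":-0.052,"dy":0.0893,"dz":0,"twist":0},
  ],
)

```text
time_s: 8.13
ee_pos: [0.5522, -0.0628, 0.2069]
tcp_rot: [[-1.0, -0.001, 0.0], [-0.001, 1.0, -0.0], [-0.0, -0.0, -1.0]]
wrist_force: [0.5, -1.1, -0.2]
finger_gap: 0.0642
grasp_force: 0.0
```

Run:
```python
from h import *
np.set_printoptions(precision=3,suppress=True)
plan((.551,-.064,None,90),(.551,-.064,.035,None))
im=vision.get_image("top");c=vision.get_calibration("top")
cw=vision.get_calibration("wrist");print('wristcam',-cw['view'][:3,:3].T@cw['view'][:3,3]);iw=vision.get_image("wrist")
for cam,cc,n,zb in [('top',c,'stick',.01),('wrist',cw,'block',.004)]:
    for d in models.silhouettes(n,cam):
        if d['score']<.4: continue
        p,q=fit(cc,d['region'],DIM[n],zb,0); print(cam,n,round(d['score'],2),np.round(d['extent']),p,round(q,2))
cv2.imwrite("pics/w2.png",np.hstack([im[100:320,130:450],iw[::2,::2][:,:]][:1]+[cv2.resize(iw,(293,220))])[:,:,::-1])
```

```text
t 8.1 pos [ 0.552 -0.063  0.207] yaw 90.1 gap 64.2 F [ 0.5 -1.1 -0.2] g 0 tilt -1.000
  shift 1 x [ 0.003 -0.003 -0.   ]
  twist 1 x 0.0006
  shift 5 x [0.    0.    0.086]
wristcam [ 0.485 -0.058  0.349]
top stick 0.6 [416. 276.  64.  17.] [ 0.408 -0.351  1.698] 0.65
wrist block 0.85 [272. 193.  55.  61.] [ 0.554 -0.065  1.556] 0.96
```

View pics/w2.png

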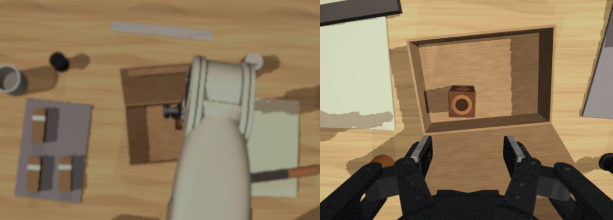

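Request:
move_arm(
  moves=[
    {"jaw":64,"dx":0,"dy":-0.004,"dz":0.086,"twist":0},
    {"jaw":64,"dx":0,"dy":0,"dz":0.086,"twist":0},
    {"jaw":64,"dx":0,"dy":0,"dz":0.086,"twist":0},
    {"jaw":64,"dx":0,"dy":0,"dz":0.086,"twist":0},
    {"jaw":64,"dx":0,"dy":0,"dz":0.086,"twist":0},
    {"jaw":64,"dx":0,"dy":0,"dz":0,"twist":0},
    {"jaw":30,"dx":0,"dy":0,"dz":0,"twist":0},
    {"jaw":30,"dx":0,"dy":0,"dz":0,"twist":0},
  ],
)

```text
time_s: 9.0
ee_pos: [0.5522, -0.0675, 0.0367]
tcp_rot: [[-1.0, 0.001, 0.002], [0.001, 1.0, -0.0], [-0.002, -0.0, -1.0]]
wrist_force: [0.2, 0.1, -0.8]
finger_gap: 0.0445
grasp_force: 63.8
```

Request:
move_arm(
  moves=[
    {"jaw":30,"dx":0,"dy":0,"dz":0,"twist":0},
    {"jaw":30,"dx":0,"dy":0,"dz":0,"twist":0},
    {"jaw":30,"dx":0,"dy":0,"dz":0,"twist":0},
    {"jaw":30,"dx":0,"dy":0,"dz":-0.08,"twist":0},
    {"jaw":30,"dx":0,"dy":0,"dz":-0.09,"twist":0},
    {"jaw":30,"dx":0,"dy":0,"dz":-0.09,"twist":0},
    {"jaw":30,"dx":0,"dy":0,"dz":-0.09,"twist":0},
    {"jaw":30,"dx":0,"dy":0,"dz":0,"twist":0},
  ],
)

```text
time_s: 9.67
ee_pos: [0.5564, -0.067, 0.1845]
tcp_rot: [[-1.0, -0.001, 0.016], [-0.001, 1.0, -0.002], [-0.016, -0.002, -1.0]]
wrist_force: [1.0, -0.6, -0.3]
finger_gap: 0.0443
grasp_force: 64.0
```

Run:
```python
from h import *
plan((.54,-.30,None,None),(None,None,.045,None))
```

```text
t 9.7 pos [ 0.5564 -0.067   0.1845] yaw 90.1 gap 44.3 F [ 1.  -0.6 -0.3] g 64 tilt -1.000
  shift 6 x [ 0.0069 -0.0971 -0.    ]
  shift 4 x [-0.      0.      0.0872]
```

Request:
move_arm(
  moves=[
    {"jaw":30,"dx":0.005,"dy":-0.091,"dz":0,"twist":0},
    {"jaw":30,"dx":0.005,"dy":-0.091,"dz":0,"twist":0},
    {"jaw":30,"dx":0.005,"dy":-0.091,"dz":0,"twist":0},
    {"jaw":30,"dx":0.005,"dy":-0.091,"dz":0,"twist":0},
    {"jaw":30,"dx":0.005,"dy":-0.091,"dz":0,"twist":0},
    {"jaw":30,"dx":0.005,"dy":-0.091,"dz":0,"twist":0},
    {"jaw":30,"dx":0,"dy":0,"dz":0,"twist":0},
    {"jaw":30,"dx":0,"dy":0,"dz":0.06,"twist":0},
  ],
)

```text
time_s: 10.33
ee_pos: [0.5423, -0.2892, 0.1563]
tcp_rot: [[-1.0, 0.003, 0.01], [0.003, 1.0, -0.006], [-0.01, -0.006, -1.0]]
wrist_force: [1.3, -0.1, -0.2]
finger_gap: 0.0441
grasp_force: 64.0
```

Request:
move_arm(
  moves=[
    {"jaw":30,"dx":0,"dy":0,"dz":0.09,"twist":0},
    {"jaw":30,"dx":0,"dy":0,"dz":0.09,"twist":0},
    {"jaw":30,"dx":0,"dy":0,"dz":0.06,"twist":0},
    {"jaw":30,"dx":0,"dy":0,"dz":0.03,"twist":0},
    {"jaw":30,"dx":0,"dy":0,"dz":0.01,"twist":0},
    {"jaw":30,"dx":0,"dy":0,"dz":0.01,"twist":0},
    {"jaw":30,"dx":0,"dy":0,"dz":0,"twist":0},
    {"jaw":30,"dx":0,"dy":0,"dz":0,"twist":0},
  ],
)

```text
time_s: 11.0
ee_pos: [0.5371, -0.2831, 0.0413]
tcp_rot: [[-1.0, -0.001, -0.002], [-0.001, 1.0, 0.002], [0.002, 0.002, -1.0]]
wrist_force: [-17.0, 8.4, 35.4]
finger_gap: 0.0445
grasp_force: 67.5
```

Run:
```python
from h import *
plan((.54,-.285,None,None),(None,None,.043,None))
```

```text
t 11.0 pos [ 0.5371 -0.2831  0.0413] yaw 90.1 gap 44.5 F [-17.    8.4  35.4] g 68 tilt -1.000
  shift 1 x [-0.0072 -0.0048 -0.    ]
  shift 1 x [-0.      0.     -0.0041]
```

Request:
move_arm(
  moves=[
    {"jaw":64,"dx":0,"dy":0,"dz":-0.005,"twist":0},
    {"jaw":64,"dx":0,"dy":0,"dz":0,"twist":0},
    {"jaw":64,"dx":0,"dy":0,"dz":0,"twist":0},
    {"jaw":64,"dx":0,"dy":0,"dz":-0.05,"twist":0},
    {"jaw":64,"dx":0,"dy":0,"dz":-0.1,"twist":0},
    {"jaw":64,"dx":0,"dy":0,"dz":-0.1,"twist":0},
    {"jaw":64,"dx":0,"dy":0,"dz":-0.1,"twist":0},
    {"jaw":64,"dx":0,"dy":0,"dz":-0.1,"twist":0},
  ],
)

```text
time_s: 11.67
ee_pos: [0.5394, -0.2847, 0.218]
tcp_rot: [[-1.0, -0.001, -0.001], [-0.001, 1.0, 0.0], [0.001, 0.0, -1.0]]
wrist_force: [0.7, 0.1, -0.2]
finger_gap: 0.0641
grasp_force: 0.0
```

Request:
move_arm(
  moves=[
    {"jaw":52,"dx":0.0167,"dy":0.0967,"dz":0,"twist":0},
    {"jaw":52,"dx":0.0167,"dy":0.0967,"dz":0,"twist":0},
    {"jaw":52,"dx":0.0167,"dy":0.0967,"dz":0,"twist":0},
    {"jaw":52,"dx":0.0167,"dy":0.0967,"dz":0,"twist":0},
    {"jaw":52,"dx":0.0167,"dy":0.0967,"dz":0,"twist":0},
    {"jaw":52,"dx":0.0167,"dy":0.0967,"dz":0,"twist":0},
    {"jaw":52,"dx":0.0167,"dy":0.0967,"dz":0,"twist":0},
    {"jaw":52,"dx":0.0167,"dy":0.0967,"dz":0,"twist":0},
  ],
)

```text
time_s: 12.33
ee_pos: [0.4854, 0.0263, 0.2166]
tcp_rot: [[-1.0, -0.0, -0.0], [-0.0, 1.0, 0.0], [0.0, 0.0, -1.0]]
wrist_force: [0.7, -0.2, 0.4]
finger_gap: 0.0521
grasp_force: 0.0
```

Request:
move_arm(
  moves=[
    {"jaw":52,"dx":0.0167,"dy":0.0967,"dz":0,"twist":0},
    {"jaw":52,"dx":0.0167,"dy":0.0967,"dz":0,"twist":0},
    {"jaw":52,"dx":0.0167,"dy":0.0967,"dz":0,"twist":0},
    {"jaw":52,"dx":0.0167,"dy":0.0967,"dz":0,"twist":0},
    {"jaw":52,"dx":0.0167,"dy":0.0967,"dz":0,"twist":0},
    {"jaw":52,"dx":0.0167,"dy":0.0967,"dz":0,"twist":0},
    {"jaw":52,"dx":0,"dy":0,"dz":0,"twist":0},
    {"jaw":52,"dx":0,"dy":0,"dz":0,"twist":0},
  ],
)

```text
time_s: 13.0
ee_pos: [0.445, 0.2586, 0.2162]
tcp_rot: [[-1.0, -0.005, -0.001], [-0.005, 1.0, -0.001], [0.001, -0.001, -1.0]]
wrist_force: [0.4, -1.2, -0.9]
finger_gap: 0.0522
grasp_force: 0.0
```

Run:
```python
from h import *
np.set_printoptions(precision=3,suppress=True)
plan()
cs={}; ims={}
for n in('top','wrist'): cs[n]=vision.get_calibration(n); ims[n]=vision.get_image(n)
for cam,n,zb in [('top','stick',.01),('top','block',.01),('top','gift1',.006),('wrist','gift1',.006)]:
    for d in models.silhouettes(n,cam):
        if d['score']<.4: continue
        p,q=fit(cs[cam],d['region'],DIM[n],zb,0); print(cam,n,round(d['score'],2),np.round(d['extent']),p,round(q,2))
cv2.imwrite("pics/t3.png",cv2.resize(np.hstack([ims['top'],ims['wrist']])[:,:,::-1],(800,300)))
```

```text
t 13.0 pos [0.445 0.259 0.216] yaw 90.3 gap 52.2 F [ 0.4 -1.2 -0.9] g 0 tilt -1.000
top stick 0.63 [401. 276.  92.  24.] [ 0.403 -0.313  1.699] 0.89
top block 0.83 [394. 227.  24.  20.] [ 0.537 -0.281 -0.037] 0.95
top block 0.54 [136. 183.  40.  32.] [0.652 0.43  0.188] 0.52
top gift1 0.69 [197. 278.  17.  25.] [0.393 0.259 0.042] 0.69
top gift1 0.59 [169. 224.  23.  32.] [0.536 0.34  3.123] 0.85
wrist gift1 0.87 [373. 137.  54.  98.] [0.396 0.347 3.102] 0.95
wrist gift1 0.86 [285. 146.  38. 101.] [0.4   0.259 0.022] 0.97
wrist gift1 0.71 [356. 244.  36.  50.] [0.531 0.344 0.136] 0.44
```

View pics/t3.png

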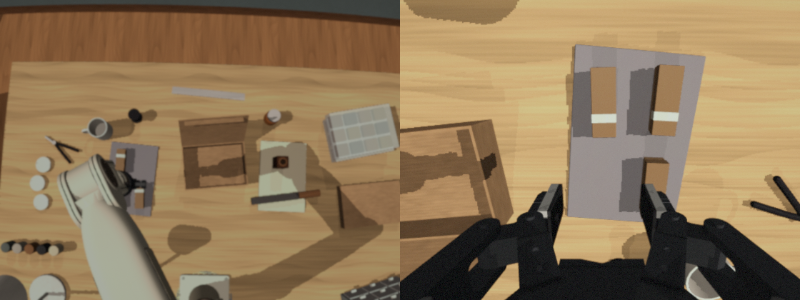

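Request:
move_arm(
  moves=[
    {"jaw":52,"dx":0.056,"dy":0,"dz":0.05,"twist":0},
    {"jaw":52,"dx":0.056,"dy":0,"dz":0.06,"twist":0},
    {"jaw":52,"dx":0,"dy":0,"dz":0.09,"twist":0},
    {"jaw":52,"dx":0,"dy":0,"dz":0.09,"twist":0},
    {"jaw":52,"dx":0,"dy":0,"dz":0.09,"twist":0},
    {"jaw":52,"dx":0,"dy":0,"dz":0.08,"twist":0},
    {"jaw":52,"dx":0,"dy":0,"dz":0.05,"twist":0},
    {"jaw":52,"dx":0,"dy":0,"dz":0,"twist":0},
  ],
)

```text
time_s: 13.97
ee_pos: [0.3978, 0.2533, 0.0091]
tcp_rot: [[-1.0, 0.001, -0.007], [0.001, 1.0, -0.005], [0.007, -0.005, -1.0]]
wrist_force: [-0.6, -0.2, 0.0]
finger_gap: 0.0521
grasp_force: 0.0
```

Request:
move_arm(
  moves=[
    {"jaw":20,"dx":0,"dy":0,"dz":0,"twist":0},
    {"jaw":20,"dx":0,"dy":0,"dz":0,"twist":0},
    {"jaw":20,"dx":0,"dy":0,"dz":0,"twist":0},
    {"jaw":20,"dx":0,"dy":0,"dz":0,"twist":0},
    {"jaw":20,"dx":0,"dy":0,"dz":-0.06,"twist":0},
    {"jaw":20,"dx":0,"dy":0,"dz":-0.09,"twist":0},
    {"jaw":20,"dx":0,"dy":0,"dz":-0.09,"twist":0},
    {"jaw":20,"dx":0,"dy":0,"dz":-0.09,"twist":0},
  ],
)

```text
time_s: 14.63
ee_pos: [0.4008, 0.2565, 0.1475]
tcp_rot: [[-1.0, -0.001, 0.001], [-0.001, 1.0, 0.001], [-0.001, 0.001, -1.0]]
wrist_force: [1.1, 0.6, -0.0]
finger_gap: 0.0328
grasp_force: 60.6
```

Request:
move_arm(
  moves=[
    {"jaw":20,"dx":0,"dy":0,"dz":0,"twist":0},
    {"jaw":20,"dx":-0.0312,"dy":-0.0883,"dz":0,"twist":0},
    {"jaw":20,"dx":-0.0312,"dy":-0.0883,"dz":0,"twist":0},
    {"jaw":20,"dx":-0.0312,"dy":-0.0883,"dz":0,"twist":0},
    {"jaw":20,"dx":-0.0312,"dy":-0.0883,"dz":0,"twist":0},
    {"jaw":20,"dx":-0.0312,"dy":-0.0883,"dz":0,"twist":0},
    {"jaw":20,"dx":-0.0312,"dy":-0.0883,"dz":0,"twist":0},
    {"jaw":20,"dx":-0.0312,"dy":-0.0883,"dz":0,"twist":0},
  ],
)

```text
time_s: 15.3
ee_pos: [0.4892, 0.0076, 0.1462]
tcp_rot: [[-1.0, -0.001, 0.003], [-0.001, 1.0, 0.0], [-0.003, 0.0, -1.0]]
wrist_force: [1.5, 0.6, 0.1]
finger_gap: 0.033
grasp_force: 60.7
```

Request:
move_arm(
  moves=[
    {"jaw":20,"dx":-0.0312,"dy":-0.0883,"dz":0,"twist":0},
    {"jaw":20,"dx":-0.0312,"dy":-0.0883,"dz":0,"twist":0},
    {"jaw":20,"dx":-0.0312,"dy":-0.0883,"dz":0,"twist":0},
    {"jaw":20,"dx":0,"dy":0,"dz":0,"twist":0},
    {"jaw":20,"dx":0,"dy":0,"dz":0,"twist":0},
    {"jaw":20,"dx":0,"dy":0,"dz":0,"twist":0},
    {"jaw":20,"dx":0,"dy":0,"dz":0,"twist":0},
    {"jaw":20,"dx":0,"dy":0,"dz":0,"twist":0},
  ],
)

```text
time_s: 15.97
ee_pos: [0.5256, -0.0952, 0.1453]
tcp_rot: [[-1.0, -0.003, 0.0], [-0.003, 1.0, 0.0], [-0.0, 0.0, -1.0]]
wrist_force: [0.1, 0.1, -0.3]
finger_gap: 0.033
grasp_force: 60.7
```

Run:
```python
from h import *
np.set_printoptions(precision=3,suppress=True)
plan((.525,-.094,.012,None))
c=vision.get_calibration('wrist');im=vision.get_image('wrist')
R=cv2.Rodrigues(np.array([0,0,.095]))[0]
for sx in(-1,1):
  for sy in(-1,1):
   for z,x,y in((.06,.084,.12),(.06,.08,.116)):
    u,v=proj(c,R@[sx*x,sy*y,z]+[.519,-.029,0])[0]; cv2.circle(im,(int(np.clip(u,-99,999)),int(np.clip(v,-99,999))),2,(255,0,0),-1)
cv2.imwrite("pics/w4.png",im[:,:,::-1])
```

```text
t 16.0 pos [ 0.526 -0.095  0.145] yaw 90.2 gap 33.0 F [ 0.1  0.1 -0.3] g 61 tilt -1.000
  shift 4 x [0.    0.001 0.083]
```

View pics/w4.png

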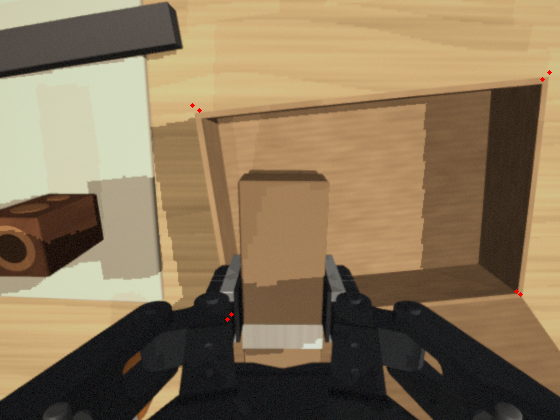

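Request:
move_arm(
  moves=[
    {"jaw":20,"dx":0,"dy":0.0075,"dz":0.09,"twist":0},
    {"jaw":20,"dx":0,"dy":0,"dz":0.09,"twist":0},
    {"jaw":20,"dx":0,"dy":0,"dz":0.08,"twist":0},
    {"jaw":20,"dx":0,"dy":0,"dz":0.05,"twist":0},
    {"jaw":20,"dx":0,"dy":0,"dz":0.02,"twist":0},
    {"jaw":20,"dx":0,"dy":0,"dz":0,"twist":0},
    {"jaw":46,"dx":0,"dy":0,"dz":0,"twist":0},
    {"jaw":46,"dx":0,"dy":0,"dz":0,"twist":0},
  ],
)

```text
time_s: 16.68
ee_pos: [0.5268, -0.0931, 0.0139]
tcp_rot: [[-1.0, -0.002, 0.002], [-0.002, 1.0, -0.0], [-0.002, -0.0, -1.0]]
wrist_force: [-0.8, 0.0, -0.1]
finger_gap: 0.0459
grasp_force: 0.0
```

Request:
move_arm(
  moves=[
    {"jaw":46,"dx":0,"dy":0,"dz":0,"twist":0},
    {"jaw":46,"dx":0,"dy":0,"dz":-0.05,"twist":0},
    {"jaw":46,"dx":0,"dy":0,"dz":-0.1,"twist":0},
    {"jaw":46,"dx":0,"dy":0,"dz":-0.1,"twist":0},
    {"jaw":46,"dx":0,"dy":0,"dz":-0.1,"twist":0},
    {"jaw":46,"dx":0,"dy":0,"dz":-0.1,"twist":0},
    {"jaw":46,"dx":0,"dy":0,"dz":0,"twist":0},
    {"jaw":46,"dx":0,"dy":0,"dz":0,"twist":0},
  ],
)

```text
time_s: 17.35
ee_pos: [0.5283, -0.0939, 0.1969]
tcp_rot: [[-1.0, -0.001, 0.008], [-0.001, 1.0, -0.001], [-0.008, -0.001, -1.0]]
wrist_force: [0.0, 0.4, -0.6]
finger_gap: 0.0463
grasp_force: 0.0
```

```bash
cat > g.py <<'E'
from h import *
np.set_printoptions(precision=3,suppress=True)
def gifts(cam,zb,name='gift1',smin=.5,xyr=None):
    c=vision.get_calibration(cam); im=vision.get_image(cam)
    for d in models.silhouettes(name,cam):
        if d['score']<smin: continue
        p,q=fit(c,d['region'],DIM[name],zb,0); print(cam,name,round(d['score'],2),np.round(d['extent']),p,round(q,2))
    return im
E
python3 - <<'E'
from g import *
plan((.40,.347,None,None),(None,None,.012,None)); gifts('wrist',.004); gifts('top',.006)
E
```

```text
t 17.4 pos [ 0.528 -0.094  0.197] yaw 90.1 gap 46.3 F [ 0.   0.4 -0.6] g 0 tilt -1.000
  shift 12 x [ 0.027  0.092 -0.   ]
  shift 5 x [-0.     0.     0.092]
wrist gift1 0.84 [284. 188.  36.  98.] [ 0.526 -0.093  3.142] 0.96
top gift1 0.95 [170. 226.  20.  35.] [ 0.529  0.34  -0.036] 0.94
top gift1 0.71 [165. 275.  19.  36.] [0.393 0.349 3.082] 0.92
top gift1 0.62 [326. 233.  14.  39.] [ 0.52  -0.091 -0.032] 0.38
```

Request:
move_arm(
  moves=[
    {"jaw":52,"dx":0.0275,"dy":0.0919,"dz":0,"twist":0},
    {"jaw":52,"dx":0.0275,"dy":0.0919,"dz":0,"twist":0},
    {"jaw":52,"dx":0.0275,"dy":0.0919,"dz":0,"twist":0},
    {"jaw":52,"dx":0.0275,"dy":0.0919,"dz":0,"twist":0},
    {"jaw":52,"dx":0.0275,"dy":0.0919,"dz":0,"twist":0},
    {"jaw":52,"dx":0.0275,"dy":0.0919,"dz":0,"twist":0},
    {"jaw":52,"dx":0.0275,"dy":0.0919,"dz":0,"twist":0},
    {"jaw":52,"dx":0.0275,"dy":0.0919,"dz":0,"twist":0},
  ],
)

```text
time_s: 18.22
ee_pos: [0.4358, 0.2016, 0.1913]
tcp_rot: [[-1.0, -0.001, -0.003], [-0.001, 1.0, -0.001], [0.003, -0.001, -1.0]]
wrist_force: [0.2, 0.3, -0.4]
finger_gap: 0.0516
grasp_force: 0.0
```

Request:
move_arm(
  moves=[
    {"jaw":52,"dx":0.0275,"dy":0.0919,"dz":0,"twist":0.025},
    {"jaw":52,"dx":0.0275,"dy":0.0919,"dz":0,"twist":0},
    {"jaw":52,"dx":0.0275,"dy":0.0919,"dz":0,"twist":0},
    {"jaw":52,"dx":0.0275,"dy":0.0919,"dz":0,"twist":0},
    {"jaw":52,"dx":0,"dy":0,"dz":0,"twist":0},
    {"jaw":52,"dx":0,"dy":0,"dz":0,"twist":0},
    {"jaw":52,"dx":0,"dy":0,"dz":0,"twist":0},
    {"jaw":52,"dx":0,"dy":0,"dz":0,"twist":0},
  ],
)

```text
time_s: 18.88
ee_pos: [0.3977, 0.3472, 0.192]
tcp_rot: [[-0.999, 0.04, -0.002], [0.04, 0.999, -0.002], [0.002, -0.002, -1.0]]
wrist_force: [0.5, 0.2, -0.4]
finger_gap: 0.052
grasp_force: 0.0
```

Run:
```python
from g import *
plan((.395,.347,None,None),(None,None,.012,None)); gifts('wrist',.006)
```

```text
t 18.9 pos [0.398 0.347 0.192] yaw 87.7 gap 52.0 F [ 0.5  0.2 -0.4] g 0 tilt -1.000
  shift 1 x [ 0.007 -0.001 -0.   ]
  shift 5 x [0.   0.   0.09]
wrist gift1 0.68 [285. 189.  37.  99.] [0.397 0.347 3.085] 0.95
wrist gift1 0.61 [279. 312.  36.  91.] [ 0.534  0.339 -0.038] 0.96
```

Request:
move_arm(
  moves=[
    {"jaw":52,"dx":0.003,"dy":0,"dz":0.09,"twist":0},
    {"jaw":52,"dx":0,"dy":0,"dz":0.09,"twist":0},
    {"jaw":52,"dx":0,"dy":0,"dz":0.09,"twist":0},
    {"jaw":52,"dx":0,"dy":0,"dz":0.09,"twist":0},
    {"jaw":52,"dx":0,"dy":0,"dz":0.06,"twist":0},
    {"jaw":52,"dx":0,"dy":0,"dz":0.03,"twist":0},
    {"jaw":52,"dx":0,"dy":0,"dz":0,"twist":0},
    {"jaw":20,"dx":0,"dy":0,"dz":0,"twist":0},
  ],
)

```text
time_s: 19.65
ee_pos: [0.3969, 0.3475, 0.0127]
tcp_rot: [[-0.999, 0.04, -0.001], [0.04, 0.999, -0.001], [0.001, -0.001, -1.0]]
wrist_force: [-0.9, 0.3, 0.5]
finger_gap: 0.0414
grasp_force: 0.0
```

Request:
move_arm(
  moves=[
    {"jaw":20,"dx":0,"dy":0,"dz":0,"twist":0},
    {"jaw":20,"dx":0,"dy":0,"dz":0,"twist":0},
    {"jaw":20,"dx":0,"dy":0,"dz":0,"twist":0},
    {"jaw":20,"dx":0,"dy":0,"dz":0,"twist":0},
    {"jaw":20,"dx":0,"dy":0,"dz":-0.06,"twist":0},
    {"jaw":20,"dx":0,"dy":0,"dz":-0.09,"twist":0},
    {"jaw":20,"dx":0,"dy":0,"dz":-0.09,"twist":0},
    {"jaw":20,"dx":0,"dy":0,"dz":-0.1,"twist":0},
  ],
)

```text
time_s: 20.32
ee_pos: [0.3959, 0.3481, 0.15]
tcp_rot: [[-0.999, 0.038, -0.001], [0.038, 0.999, -0.001], [0.001, -0.001, -1.0]]
wrist_force: [0.8, 0.7, -0.7]
finger_gap: 0.0327
grasp_force: 60.6
```

Request:
move_arm(
  moves=[
    {"jaw":20,"dx":-0.0347,"dy":-0.0922,"dz":0,"twist":0},
    {"jaw":20,"dx":-0.0347,"dy":-0.0922,"dz":0,"twist":0},
    {"jaw":20,"dx":-0.0347,"dy":-0.0922,"dz":0,"twist":0},
    {"jaw":20,"dx":-0.0347,"dy":-0.0922,"dz":0,"twist":0},
    {"jaw":20,"dx":-0.0347,"dy":-0.0922,"dz":0,"twist":0},
    {"jaw":20,"dx":-0.0347,"dy":-0.0922,"dz":0,"twist":0},
    {"jaw":20,"dx":-0.0347,"dy":-0.0922,"dz":0,"twist":0},
    {"jaw":20,"dx":-0.0347,"dy":-0.0922,"dz":0,"twist":0},
  ],
)

```text
time_s: 20.98
ee_pos: [0.4967, 0.0479, 0.1497]
tcp_rot: [[-0.999, 0.038, 0.001], [0.038, 0.999, 0.0], [-0.001, 0.0, -1.0]]
wrist_force: [0.4, 0.9, -0.4]
finger_gap: 0.0327
grasp_force: 60.8
```

Request:
move_arm(
  moves=[
    {"jaw":20,"dx":-0.0347,"dy":-0.0922,"dz":0,"twist":0},
    {"jaw":20,"dx":-0.0347,"dy":-0.0922,"dz":0,"twist":0},
    {"jaw":20,"dx":0,"dy":0,"dz":0,"twist":-0.075},
    {"jaw":20,"dx":0,"dy":0,"dz":0,"twist":0},
    {"jaw":20,"dx":0,"dy":0,"dz":0,"twist":0},
    {"jaw":20,"dx":0,"dy":0,"dz":0,"twist":0},
    {"jaw":20,"dx":0,"dy":0,"dz":0,"twist":0},
    {"jaw":20,"dx":0,"dy":0,"dz":0,"twist":0},
  ],
)

```text
time_s: 21.65
ee_pos: [0.521, -0.0239, 0.1491]
tcp_rot: [[-0.997, -0.081, 0.0], [-0.081, 0.997, 0.0], [-0.0, 0.0, -1.0]]
wrist_force: [0.1, 0.6, -0.0]
finger_gap: 0.033
grasp_force: 60.7
```

Run:
```python
from g import *
plan((.522,-.027,None,None),(None,None,.012,None))
```

```text
t 21.6 pos [ 0.521 -0.024  0.149] yaw 94.6 gap 33.0 F [ 0.1  0.6 -0. ] g 61 tilt -1.000
  shift 1 x [-0.002 -0.008 -0.   ]
  shift 4 x [-0.     0.     0.086]
```

Request:
move_arm(
  moves=[
    {"jaw":20,"dx":0,"dy":0,"dz":0.09,"twist":0},
    {"jaw":20,"dx":0,"dy":0,"dz":0.09,"twist":0},
    {"jaw":20,"dx":0,"dy":0,"dz":0.09,"twist":0},
    {"jaw":20,"dx":0,"dy":0,"dz":0.05,"twist":0},
    {"jaw":20,"dx":0,"dy":0,"dz":0.02,"twist":0},
    {"jaw":20,"dx":0,"dy":0,"dz":0,"twist":0},
    {"jaw":46,"dx":0,"dy":0,"dz":0,"twist":0},
    {"jaw":46,"dx":0,"dy":0,"dz":0,"twist":0},
  ],
)

```text
time_s: 22.32
ee_pos: [0.5221, -0.0246, 0.0138]
tcp_rot: [[-0.997, -0.08, 0.002], [-0.08, 0.997, -0.0], [-0.002, -0.0, -1.0]]
wrist_force: [-0.0, -0.3, -0.0]
finger_gap: 0.046
grasp_force: 0.0
```

Request:
move_arm(
  moves=[
    {"jaw":46,"dx":0,"dy":0,"dz":0,"twist":0},
    {"jaw":46,"dx":0,"dy":0,"dz":-0.05,"twist":0},
    {"jaw":46,"dx":0,"dy":0,"dz":-0.1,"twist":0},
    {"jaw":46,"dx":0,"dy":0,"dz":-0.1,"twist":0},
    {"jaw":46,"dx":0,"dy":0,"dz":-0.1,"twist":0},
    {"jaw":46,"dx":0,"dy":0,"dz":-0.1,"twist":0},
    {"jaw":46,"dx":0,"dy":0,"dz":0,"twist":0},
    {"jaw":46,"dx":0,"dy":0,"dz":0,"twist":0},
  ],
)

```text
time_s: 22.98
ee_pos: [0.5236, -0.0252, 0.1968]
tcp_rot: [[-0.997, -0.079, 0.008], [-0.079, 0.997, -0.0], [-0.008, -0.001, -1.0]]
wrist_force: [-1.0, 0.1, -0.1]
finger_gap: 0.0463
grasp_force: 0.0
```

Run:
```python
from g import *
plan((.53,.341,None,88),(None,None,.012,None)); gifts('wrist',.004); gifts('top',.006)
```

```text
t 23.0 pos [ 0.524 -0.025  0.197] yaw 94.5 gap 46.3 F [-1.   0.1 -0.1] g 0 tilt -1.000
  shift 10 x [-0.009  0.091 -0.   ]
  twist 1 x 0.0728
  shift 5 x [0.    0.    0.092]
wrist gift1 0.98 [217. 187.  42. 101.] [ 0.524 -0.093  0.01 ] 0.96
wrist gift1 0.74 [308. 210.  38.  95.] [0.545 0.    0.08 ] 0.96
wrist gift1 0.6 [ 67.  34. 132.  50.] [ 0.399 -0.229 -1.485] 0.75
top gift1 0.59 [168. 226.  19.  35.] [0.529 0.34  3.11 ] 0.95
top gift1 0.52 [288. 222.   9.  34.] [0.542 0.013 3.065] 0.3
```

Request:
move_arm(
  moves=[
    {"jaw":50,"dx":-0.058,"dy":0.058,"dz":0,"twist":0},
    {"jaw":50,"dx":0,"dy":0,"dz":0.09,"twist":0},
    {"jaw":50,"dx":0,"dy":0,"dz":0.09,"twist":0},
    {"jaw":50,"dx":0,"dy":0,"dz":0.09,"twist":0},
    {"jaw":50,"dx":0,"dy":0,"dz":0.09,"twist":0},
    {"jaw":50,"dx":0,"dy":0,"dz":0.07,"twist":0},
    {"jaw":50,"dx":0,"dy":0,"dz":0.03,"twist":0},
    {"jaw":50,"dx":0,"dy":0,"dz":0,"twist":0},
  ],
)

```text
time_s: 23.85
ee_pos: [0.5373, -0.0002, 0.0034]
tcp_rot: [[-0.997, -0.079, -0.012], [-0.079, 0.997, 0.0], [0.012, 0.001, -1.0]]
wrist_force: [-0.6, -0.1, -0.1]
finger_gap: 0.05
grasp_force: 0.0
```

Request:
move_arm(
  moves=[
    {"jaw":20,"dx":0,"dy":0,"dz":0,"twist":0},
    {"jaw":20,"dx":0,"dy":0,"dz":0,"twist":0},
    {"jaw":20,"dx":0,"dy":0,"dz":0,"twist":0},
    {"jaw":20,"dx":0,"dy":0,"dz":0,"twist":0},
    {"jaw":20,"dx":0,"dy":0,"dz":-0.04,"twist":0},
    {"jaw":20,"dx":0.054,"dy":-0.053,"dz":0,"twist":0},
    {"jaw":20,"dx":0,"dy":0,"dz":0,"twist":0},
    {"jaw":20,"dx":0,"dy":0,"dz":0,"twist":0},
  ],
)

```text
time_s: 24.52
ee_pos: [0.5224, -0.0237, 0.026]
tcp_rot: [[-0.997, -0.078, 0.001], [-0.078, 0.997, 0.0], [-0.001, -0.0, -1.0]]
wrist_force: [1.3, -0.5, -0.2]
finger_gap: 0.0324
grasp_force: 62.3
```

Run:
```python
from g import *
plan((.525,-.023,.013,None))
```

```text
t 24.5 pos [ 0.522 -0.024  0.026] yaw 94.5 gap 32.4 F [ 1.3 -0.5 -0.2] g 62 tilt -1.000
  shift 1 x [-0.006  0.001  0.033]
```

Request:
move_arm(
  moves=[
    {"jaw":20,"dx":0,"dy":0,"dz":0.033,"twist":0},
    {"jaw":20,"dx":0,"dy":0,"dz":0,"twist":0},
    {"jaw":20,"dx":0,"dy":0,"dz":0,"twist":0},
    {"jaw":44,"dx":0,"dy":0,"dz":0,"twist":0},
    {"jaw":44,"dx":0,"dy":0,"dz":0,"twist":0},
    {"jaw":44,"dx":0,"dy":0,"dz":0,"twist":0},
    {"jaw":44,"dx":0,"dy":0,"dz":-0.02,"twist":0},
    {"jaw":44,"dx":0,"dy":0,"dz":-0.05,"twist":0},
  ],
)

```text
time_s: 25.18
ee_pos: [0.5204, -0.0229, 0.0383]
tcp_rot: [[-0.997, -0.079, -0.005], [-0.079, 0.997, 0.0], [0.005, 0.001, -1.0]]
wrist_force: [-0.8, 0.4, 0.2]
finger_gap: 0.0436
grasp_force: 0.0
```

Request:
move_arm(
  moves=[
    {"jaw":44,"dx":0,"dy":0,"dz":-0.1,"twist":0},
    {"jaw":44,"dx":0,"dy":0,"dz":-0.1,"twist":0},
    {"jaw":44,"dx":0,"dy":0,"dz":-0.1,"twist":0},
    {"jaw":44,"dx":0,"dy":0,"dz":-0.1,"twist":0},
    {"jaw":44,"dx":0,"dy":0,"dz":0,"twist":0},
    {"jaw":44,"dx":0,"dy":0,"dz":0,"twist":0},
    {"jaw":44,"dx":0,"dy":0,"dz":0,"twist":0},
    {"jaw":44,"dx":0,"dy":0,"dz":0,"twist":0},
  ],
)

```text
time_s: 25.85
ee_pos: [0.5216, -0.023, 0.1986]
tcp_rot: [[-0.997, -0.079, -0.003], [-0.079, 0.997, 0.0], [0.003, 0.0, -1.0]]
wrist_force: [-0.2, 0.9, 0.3]
finger_gap: 0.0437
grasp_force: 0.0
```

Run:
```python
from g import *
plan((.53,.341,None,88),(None,None,.012,None)); gifts('wrist',.004); gifts('top',.006)
```

```text
t 25.9 pos [ 0.522 -0.023  0.199] yaw 94.5 gap 43.7 F [-0.2  0.9  0.3] g 0 tilt -1.000
  shift 10 x [-0.009  0.09  -0.   ]
  twist 1 x 0.0727
  shift 5 x [0.    0.    0.093]
wrist gift1 0.84 [214. 191.  42. 102.] [ 0.524 -0.093  3.132] 0.95
wrist gift1 0.74 [285. 196.  36.  96.] [ 0.528 -0.022  3.219] 0.96
top gift1 0.85 [169. 225.  17.  37.] [ 0.529  0.34  -0.025] 0.91
```

Request:
move_arm(
  moves=[
    {"jaw":52,"dx":-0.0093,"dy":0.0905,"dz":0,"twist":0},
    {"jaw":52,"dx":-0.0093,"dy":0.0905,"dz":0,"twist":0},
    {"jaw":52,"dx":-0.0093,"dy":0.0905,"dz":0,"twist":0},
    {"jaw":52,"dx":-0.0093,"dy":0.0905,"dz":0,"twist":0},
    {"jaw":52,"dx":-0.0093,"dy":0.0905,"dz":0,"twist":0},
    {"jaw":52,"dx":-0.0093,"dy":0.0905,"dz":0,"twist":0},
    {"jaw":52,"dx":-0.0093,"dy":0.0905,"dz":0,"twist":0},
    {"jaw":52,"dx":-0.0093,"dy":0.0905,"dz":0,"twist":0},
  ],
)

```text
time_s: 26.72
ee_pos: [0.5288, 0.2696, 0.1989]
tcp_rot: [[-0.997, -0.079, -0.001], [-0.079, 0.997, -0.001], [0.001, -0.001, -1.0]]
wrist_force: [0.6, -0.6, 0.8]
finger_gap: 0.0521
grasp_force: 0.0
```

Request:
move_arm(
  moves=[
    {"jaw":52,"dx":-0.0093,"dy":0.0905,"dz":0,"twist":0},
    {"jaw":52,"dx":-0.0093,"dy":0.0905,"dz":0,"twist":0},
    {"jaw":52,"dx":0,"dy":0,"dz":0,"twist":0.0727},
    {"jaw":52,"dx":0,"dy":0,"dz":0,"twist":0},
    {"jaw":52,"dx":0,"dy":0,"dz":0,"twist":0},
    {"jaw":52,"dx":0,"dy":0,"dz":0,"twist":0},
    {"jaw":52,"dx":0,"dy":0,"dz":0,"twist":0},
    {"jaw":52,"dx":0,"dy":0,"dz":0,"twist":0},
  ],
)

```text
time_s: 27.38
ee_pos: [0.5313, 0.3395, 0.2]
tcp_rot: [[-0.999, 0.036, -0.0], [0.036, 0.999, -0.0], [0.0, -0.0, -1.0]]
wrist_force: [0.6, 1.1, 0.0]
finger_gap: 0.0519
grasp_force: 0.0
```

Run:
```python
from g import *
plan((.531,.341,None,None),(None,None,.012,None)); gifts('wrist',.006)
```

```text
t 27.4 pos [0.531 0.34  0.2  ] yaw 87.9 gap 51.9 F [0.6 1.1 0. ] g 0 tilt -1.000
  shift 1 x [ 0.001  0.004 -0.   ]
  shift 5 x [0.    0.    0.094]
wrist gift1 0.73 [281. 193.  42. 100.] [ 0.533  0.339 -0.033] 0.96
```

Request:
move_arm(
  moves=[
    {"jaw":52,"dx":0,"dy":0,"dz":0.09,"twist":0},
    {"jaw":52,"dx":0,"dy":0,"dz":0.09,"twist":0},
    {"jaw":52,"dx":0,"dy":0,"dz":0.09,"twist":0},
    {"jaw":52,"dx":0,"dy":0,"dz":0.09,"twist":0},
    {"jaw":52,"dx":0,"dy":0,"dz":0.08,"twist":0},
    {"jaw":52,"dx":0,"dy":0,"dz":0.03,"twist":0},
    {"jaw":52,"dx":0,"dy":0,"dz":0,"twist":0},
    {"jaw":20,"dx":0,"dy":0,"dz":0,"twist":0},
  ],
)

```text
time_s: 28.15
ee_pos: [0.5314, 0.3407, 0.0123]
tcp_rot: [[-0.999, 0.035, -0.0], [0.035, 0.999, 0.0], [0.0, 0.0, -1.0]]
wrist_force: [0.7, 0.7, 0.9]
finger_gap: 0.0412
grasp_force: 0.0
```

Request:
move_arm(
  moves=[
    {"jaw":20,"dx":0,"dy":0,"dz":0,"twist":0},
    {"jaw":20,"dx":0,"dy":0,"dz":0,"twist":0},
    {"jaw":20,"dx":0,"dy":0,"dz":0,"twist":0},
    {"jaw":20,"dx":0,"dy":0,"dz":0,"twist":0},
    {"jaw":20,"dx":0,"dy":0,"dz":-0.06,"twist":0},
    {"jaw":20,"dx":0,"dy":0,"dz":-0.09,"twist":0},
    {"jaw":20,"dx":0,"dy":0,"dz":-0.09,"twist":0},
    {"jaw":20,"dx":0,"dy":0,"dz":-0.1,"twist":0},
  ],
)

```text
time_s: 28.82
ee_pos: [0.5302, 0.3403, 0.1487]
tcp_rot: [[-0.999, 0.035, -0.002], [0.035, 0.999, -0.001], [0.002, -0.001, -1.0]]
wrist_force: [0.7, 0.4, -1.1]
finger_gap: 0.0326
grasp_force: 61.6
```

Request:
move_arm(
  moves=[
    {"jaw":20,"dx":0,"dy":-0.0935,"dz":0,"twist":0},
    {"jaw":20,"dx":0,"dy":-0.0935,"dz":0,"twist":0},
    {"jaw":20,"dx":0,"dy":-0.0935,"dz":0,"twist":0},
    {"jaw":20,"dx":0,"dy":-0.0935,"dz":0,"twist":0},
    {"jaw":20,"dx":0,"dy":-0.0935,"dz":0,"twist":0},
    {"jaw":20,"dx":0,"dy":-0.0935,"dz":0,"twist":0},
    {"jaw":20,"dx":0,"dy":-0.0935,"dz":0,"twist":0},
    {"jaw":20,"dx":0,"dy":-0.0935,"dz":0,"twist":0},
  ],
)

```text
time_s: 29.48
ee_pos: [0.5204, 0.0401, 0.1486]
tcp_rot: [[-0.999, 0.035, 0.002], [0.035, 0.999, 0.0], [-0.002, 0.0, -1.0]]
wrist_force: [2.0, -0.1, 0.1]
finger_gap: 0.033
grasp_force: 61.6
```

Request:
move_arm(
  moves=[
    {"jaw":20,"dx":0,"dy":0,"dz":0,"twist":-0.075},
    {"jaw":20,"dx":0,"dy":0,"dz":0,"twist":0},
    {"jaw":20,"dx":0,"dy":0,"dz":0,"twist":0},
    {"jaw":20,"dx":0,"dy":0,"dz":0,"twist":0},
    {"jaw":20,"dx":0,"dy":0,"dz":0,"twist":0},
    {"jaw":20,"dx":0,"dy":0,"dz":0,"twist":0},
    {"jaw":20,"dx":0,"dy":0,"dz":0,"twist":0},
    {"jaw":20,"dx":0,"dy":0,"dz":0,"twist":0},
  ],
)

```text
time_s: 30.15
ee_pos: [0.5206, 0.0425, 0.1477]
tcp_rot: [[-0.996, -0.084, -0.0], [-0.084, 0.996, -0.0], [0.0, 0.0, -1.0]]
wrist_force: [-1.1, -0.8, -0.2]
finger_gap: 0.033
grasp_force: 61.6
```

Run:
```python
from g import *
plan((.518,.042,None,None),(None,None,.012,None)); im=gifts('wrist',.004)
cv2.imwrite('pics/w5.png',im[:,:,::-1])
```

```text
t 30.1 pos [0.521 0.043 0.148] yaw 94.8 gap 33.0 F [-1.1 -0.8 -0.2] g 62 tilt -1.000
  shift 1 x [ 0.006 -0.001 -0.   ]
  shift 4 x [-0.     0.     0.085]
wrist gift1 0.78 [207. 205.  54. 114.] [ 0.528 -0.023  3.205] 0.95
wrist gift1 0.55 [282. 270.  91. 200.] [0.546 0.046 2.698] 0.32
```

View pics/w5.png

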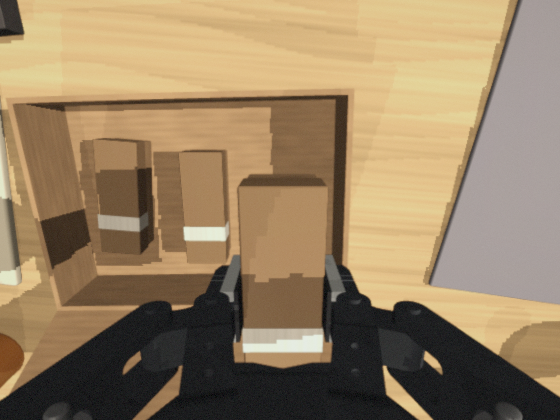

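Request:
move_arm(
  moves=[
    {"jaw":20,"dx":0.006,"dy":0,"dz":0.09,"twist":0},
    {"jaw":20,"dx":0,"dy":0,"dz":0.09,"twist":0},
    {"jaw":20,"dx":0,"dy":0,"dz":0.09,"twist":0},
    {"jaw":20,"dx":0,"dy":0,"dz":0.05,"twist":0},
    {"jaw":20,"dx":0,"dy":0,"dz":0.02,"twist":0},
    {"jaw":20,"dx":0,"dy":0,"dz":0,"twist":0},
    {"jaw":44,"dx":0,"dy":0,"dz":0,"twist":0},
    {"jaw":44,"dx":0,"dy":0,"dz":0,"twist":0},
  ],
)

```text
time_s: 30.92
ee_pos: [0.5191, 0.0394, 0.0129]
tcp_rot: [[-0.997, -0.081, 0.002], [-0.081, 0.997, -0.005], [-0.002, -0.005, -1.0]]
wrist_force: [-0.7, -6.5, 4.0]
finger_gap: 0.0441
grasp_force: 2.9
```

Request:
move_arm(
  moves=[
    {"jaw":44,"dx":0,"dy":0,"dz":0,"twist":0},
    {"jaw":44,"dx":0,"dy":0,"dz":-0.03,"twist":0},
    {"jaw":44,"dx":0,"dy":0,"dz":-0.1,"twist":0},
    {"jaw":44,"dx":0,"dy":0,"dz":-0.1,"twist":0},
    {"jaw":44,"dx":0,"dy":0,"dz":-0.1,"twist":0},
    {"jaw":44,"dx":0,"dy":0,"dz":-0.1,"twist":0},
    {"jaw":44,"dx":0,"dy":0,"dz":-0.1,"twist":0},
    {"jaw":44,"dx":0,"dy":0,"dz":-0.1,"twist":0},
  ],
)

```text
time_s: 31.58
ee_pos: [0.518, 0.0416, 0.2665]
tcp_rot: [[-0.997, -0.083, 0.001], [-0.083, 0.997, 0.0], [-0.001, 0.0, -1.0]]
wrist_force: [0.9, -0.2, -0.1]
finger_gap: 0.0439
grasp_force: 0.0
```

Request:
move_arm(
  moves=[
    {"jaw":20,"dx":0,"dy":-0.05,"dz":-0.1,"twist":0},
    {"jaw":0,"dx":0,"dy":-0.05,"dz":-0.1,"twist":0},
    {"jaw":0,"dx":0,"dy":-0.05,"dz":0,"twist":0},
    {"jaw":0,"dx":0,"dy":0,"dz":0,"twist":0},
    {"jaw":0,"dx":0,"dy":0,"dz":0,"twist":0},
    {"jaw":0,"dx":0,"dy":0,"dz":0,"twist":0},
    {"jaw":0,"dx":0,"dy":0,"dz":0,"twist":0},
    {"jaw":0,"dx":0,"dy":0,"dz":0,"twist":0},
  ],
)

```text
time_s: 32.25
ee_pos: [0.5224, -0.0148, 0.3373]
tcp_rot: [[-0.996, -0.084, -0.002], [-0.084, 0.996, 0.0], [0.002, 0.0, -1.0]]
wrist_force: [1.0, 0.5, -0.2]
finger_gap: -0.0001
grasp_force: 0.0
```

Run:
```python
from g import *
plan((.70,-.03,None,None)); im=gifts('wrist',.004); t=gifts('scene',.004)
cv2.imwrite('pics/w6.png',cv2.resize(np.hstack([im,t])[:,:,::-1],(800,300)))
```

```text
t 32.2 pos [ 0.522 -0.015  0.337] yaw 94.8 gap -0.1 F [ 1.   0.5 -0.2] g 0 tilt -1.000
  shift 5 x [-0.088 -0.015 -0.   ]
wrist gift1 0.9 [279. 173.  30.  67.] [ 0.529 -0.022  0.071] 0.96
wrist gift1 0.81 [322. 170.  29.  70.] [0.519 0.042 0.091] 0.92
wrist gift1 0.64 [228. 170.  30.  70.] [ 0.525 -0.093  3.124] 0.95
```

View pics/w6.png

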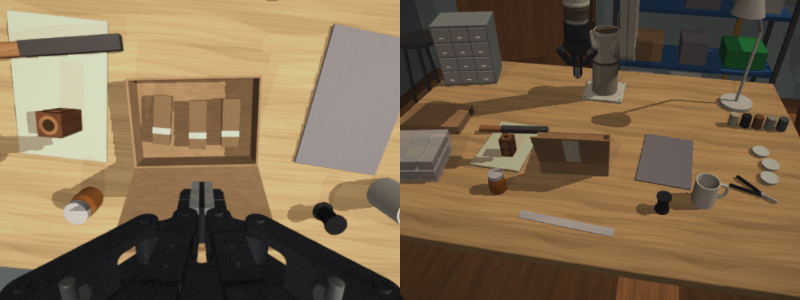

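Request:
move_arm(
  moves=[
    {"jaw":0,"dx":-0.09,"dy":-0.0044,"dz":0,"twist":0},
    {"jaw":0,"dx":-0.09,"dy":-0.0044,"dz":0,"twist":0},
    {"jaw":0,"dx":-0.09,"dy":-0.0044,"dz":0,"twist":0},
    {"jaw":0,"dx":-0.09,"dy":-0.0044,"dz":0,"twist":0},
    {"jaw":0,"dx":-0.09,"dy":-0.0044,"dz":0,"twist":0},
    {"jaw":0,"dx":0,"dy":0,"dz":0,"twist":0},
    {"jaw":0,"dx":0,"dy":0,"dz":0,"twist":0},
    {"jaw":0,"dx":0,"dy":0,"dz":0.05,"twist":0},
  ],
)

```text
time_s: 33.12
ee_pos: [0.6966, -0.0096, 0.3215]
tcp_rot: [[-0.997, -0.083, 0.005], [-0.083, 0.997, -0.0], [-0.005, -0.001, -1.0]]
wrist_force: [0.8, 0.6, 2.0]
finger_gap: -0.0002
grasp_force: 0.0
```

Run:
```python
from g import *
plan((.702,-.009,.185,None));im=vision.get_image('wrist');t=vision.get_image('scene')
cv2.imwrite('pics/w7.png',cv2.resize(np.hstack([im,t])[:,:,::-1],(800,300)))
```

```text
t 33.1 pos [ 0.697 -0.01   0.322] yaw 94.8 gap -0.2 F [0.8 0.6 2. ] g 0 tilt -1.000
  shift 4 x [-0.003  0.     0.085]
```

View pics/w7.png

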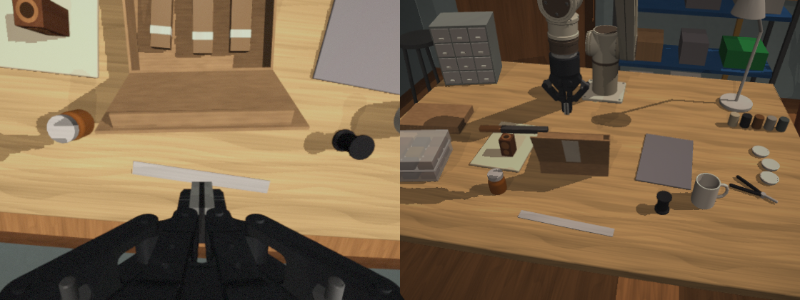

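Run:
```python
from g import *
c=vision.get_calibration('wrist')
for z in (.21,.215,.22,.225): print(z,unproj(c,[[291,182],[291,176]],z))
for q in(1.8,1.9,2.0,2.1): print(q,.522+.084-.168*np.cos(q),.06+.168*np.sin(q))
```

```text
0.21 [[ 0.669 -0.005  0.21 ]
 [ 0.664 -0.005  0.21 ]]
0.215 [[ 0.668 -0.005  0.215]
 [ 0.663 -0.006  0.215]]
0.22 [[ 0.667 -0.005  0.22 ]
 [ 0.662 -0.006  0.22 ]]
0.225 [[ 0.666 -0.006  0.225]
 [ 0.661 -0.006  0.225]]
1.8 0.6441699519084386 0.22360640198753678
1.9 0.6603126472330686 0.21897841473148563
2.0 0.6759126685399199 0.21276196770671454
2.1 0.6908141455727761 0.2050191735970108
```

Request:
move_arm(
  moves=[
    {"jaw":0,"dx":0,"dy":0,"dz":0.082,"twist":0},
    {"jaw":0,"dx":0,"dy":0,"dz":0.082,"twist":0},
    {"jaw":0,"dx":0,"dy":0,"dz":0.082,"twist":0},
    {"jaw":0,"dx":0,"dy":0,"dz":0.082,"twist":0},
    {"jaw":0,"dx":0,"dy":0,"dz":0,"twist":0},
    {"jaw":0,"dx":0.03,"dy":0,"dz":0,"twist":0},
    {"jaw":0,"dx":0.03,"dy":0,"dz":0,"twist":0},
    {"jaw":0,"dx":0.03,"dy":0,"dz":0,"twist":0},
  ],
)

```text
time_s: 33.88
ee_pos: [0.6602, -0.0127, 0.1927]
tcp_rot: [[-0.997, -0.083, 0.007], [-0.083, 0.997, -0.0], [-0.006, -0.001, -1.0]]
wrist_force: [1.1, -0.1, 1.8]
finger_gap: 0.0002
grasp_force: 0.6
```

Request:
move_arm(
  moves=[
    {"jaw":0,"dx":0.03,"dy":0,"dz":0,"twist":0},
    {"jaw":0,"dx":0.03,"dy":0,"dz":0,"twist":0},
    {"jaw":0,"dx":0.03,"dy":0,"dz":0,"twist":0},
    {"jaw":0,"dx":0.03,"dy":0,"dz":0,"twist":0},
    {"jaw":0,"dx":0.03,"dy":0,"dz":0,"twist":0},
    {"jaw":0,"dx":0,"dy":0,"dz":0,"twist":0},
    {"jaw":0,"dx":0,"dy":0,"dz":0,"twist":0},
    {"jaw":0,"dx":0,"dy":0,"dz":0,"twist":0},
  ],
)

```text
time_s: 34.55
ee_pos: [0.6008, -0.0176, 0.1905]
tcp_rot: [[-0.997, -0.083, 0.004], [-0.083, 0.997, -0.0], [-0.004, -0.0, -1.0]]
wrist_force: [1.1, 0.3, -0.4]
finger_gap: 0.0
grasp_force: 0.0
```

Run:
```python
from g import *
plan((.60,None,None,None));im=vision.get_image('wrist');t=vision.get_image('scene')
cv2.imwrite('pics/w8.png',cv2.resize(np.hstack([im,t])[:,:,::-1],(800,300)))
```

```text
t 34.5 pos [ 0.601 -0.018  0.191] yaw 94.8 gap 0.0 F [ 1.1  0.3 -0.4] g 0 tilt -1.000
  shift 1 x [ 0.002  0.    -0.   ]
```

View pics/w8.png

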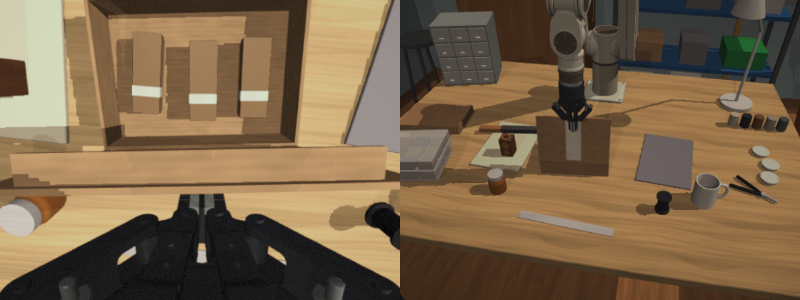

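Request:
move_arm(
  moves=[
    {"jaw":0,"dx":0.041,"dy":0,"dz":0.006,"twist":0},
    {"jaw":0,"dx":0.041,"dy":0,"dz":0.006,"twist":0},
    {"jaw":0,"dx":0.03,"dy":0,"dz":0.015,"twist":0},
    {"jaw":0,"dx":0.03,"dy":0,"dz":0.015,"twist":0},
    {"jaw":0,"dx":0.026,"dy":0,"dz":0.021,"twist":0},
    {"jaw":0,"dx":0.026,"dy":0,"dz":0.021,"twist":0},
    {"jaw":0,"dx":0.021,"dy":0,"dz":0.026,"twist":0},
    {"jaw":0,"dx":0.021,"dy":0,"dz":0.026,"twist":0},
  ],
)

```text
time_s: 35.32
ee_pos: [0.506, -0.0256, 0.1335]
tcp_rot: [[-0.997, -0.083, 0.001], [-0.083, 0.997, -0.0], [-0.001, -0.0, -1.0]]
wrist_force: [2.2, -0.7, 0.5]
finger_gap: -0.0002
grasp_force: 0.3
```

Request:
move_arm(
  moves=[
    {"jaw":0,"dx":0.016,"dy":0,"dz":0.028,"twist":0},
    {"jaw":0,"dx":0.016,"dy":0,"dz":0.028,"twist":0},
    {"jaw":0,"dx":0.01,"dy":0,"dz":0.032,"twist":0},
    {"jaw":0,"dx":0.01,"dy":0,"dz":0.032,"twist":0},
    {"jaw":0,"dx":0.004,"dy":0,"dz":0.025,"twist":0},
    {"jaw":0,"dx":0.004,"dy":0,"dz":0.025,"twist":0},
    {"jaw":0,"dx":0,"dy":0,"dz":0,"twist":0},
    {"jaw":0,"dx":0,"dy":0,"dz":0,"twist":0},
  ],
)

```text
time_s: 35.98
ee_pos: [0.4818, -0.0274, 0.0653]
tcp_rot: [[-0.997, -0.083, -0.001], [-0.083, 0.997, 0.0], [0.001, 0.0, -1.0]]
wrist_force: [0.3, -0.4, 0.1]
finger_gap: -0.0002
grasp_force: 0.0
```

Run:
```python
from g import *
plan((.46,None,.065,None));im=vision.get_image('wrist');t=vision.get_image('scene')
cv2.imwrite('pics/w9.png',cv2.resize(np.hstack([im,t])[:,:,::-1],(800,300)))
```

```text
t 36.0 pos [ 0.482 -0.027  0.065] yaw 94.8 gap -0.2 F [ 0.3 -0.4  0.1] g 0 tilt -1.000
  shift 1 x [0.054 0.004 0.001]
```

View pics/w9.png

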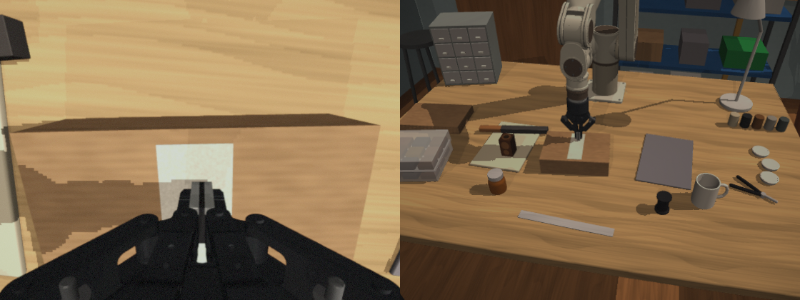

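Request:
move_arm(
  moves=[
    {"jaw":0,"dx":0,"dy":0,"dz":-0.03,"twist":0},
    {"jaw":0,"dx":0.06,"dy":0,"dz":0,"twist":0},
    {"jaw":0,"dx":0,"dy":0,"dz":0,"twist":0},
    {"jaw":0,"dx":0,"dy":0,"dz":0.03,"twist":0},
    {"jaw":0,"dx":0,"dy":0,"dz":0.006,"twist":0},
    {"jaw":0,"dx":0,"dy":0,"dz":0.004,"twist":0},
    {"jaw":0,"dx":0,"dy":0,"dz":0,"twist":0},
    {"jaw":0,"dx":0,"dy":0,"dz":0,"twist":0},
  ],
)

```text
time_s: 36.75
ee_pos: [0.458, -0.0295, 0.0637]
tcp_rot: [[-0.997, -0.083, 0.001], [-0.083, 0.997, -0.0], [-0.001, -0.0, -1.0]]
wrist_force: [-6.0, 0.8, 16.8]
finger_gap: -0.0002
grasp_force: 8.8
```

Request:
move_arm(
  moves=[
    {"jaw":0,"dx":0,"dy":0,"dz":-0.05,"twist":0},
    {"jaw":66,"dx":0,"dy":0,"dz":-0.1,"twist":0},
    {"jaw":66,"dx":0,"dy":0,"dz":-0.1,"twist":0},
    {"jaw":66,"dx":0,"dy":0,"dz":-0.1,"twist":0},
    {"jaw":66,"dx":-0.0206,"dy":-0.0919,"dz":0,"twist":0},
    {"jaw":66,"dx":-0.0206,"dy":-0.0919,"dz":0,"twist":0},
    {"jaw":66,"dx":-0.0206,"dy":-0.0919,"dz":0,"twist":0},
    {"jaw":66,"dx":-0.0206,"dy":-0.0919,"dz":0,"twist":0},
  ],
)

```text
time_s: 37.42
ee_pos: [0.5034, -0.1746, 0.2023]
tcp_rot: [[-0.996, -0.084, 0.001], [-0.084, 0.996, -0.0], [-0.001, -0.0, -1.0]]
wrist_force: [0.6, 0.6, -0.3]
finger_gap: 0.066
grasp_force: 0.0
```

Request:
move_arm(
  moves=[
    {"jaw":66,"dx":-0.0206,"dy":-0.0919,"dz":0,"twist":0},
    {"jaw":66,"dx":-0.0206,"dy":-0.0919,"dz":0,"twist":0},
    {"jaw":66,"dx":-0.0206,"dy":-0.0919,"dz":0,"twist":0},
    {"jaw":66,"dx":0,"dy":0,"dz":0,"twist":0.07},
    {"jaw":66,"dx":0,"dy":0,"dz":0,"twist":0},
    {"jaw":66,"dx":0,"dy":0,"dz":0,"twist":0},
    {"jaw":66,"dx":0,"dy":0,"dz":0,"twist":0},
    {"jaw":66,"dx":0,"dy":0,"dz":0,"twist":0},
  ],
)

```text
time_s: 38.08
ee_pos: [0.5364, -0.28, 0.2019]
tcp_rot: [[-1.0, 0.024, 0.0], [0.024, 1.0, 0.0], [-0.0, 0.0, -1.0]]
wrist_force: [0.6, 0.4, 0.1]
finger_gap: 0.0663
grasp_force: 0.0
```

Run:
```python
from g import *
plan((.537,-.281,None,None),(None,None,.045,None));gifts('wrist',.01,'block')
```

```text
t 38.1 pos [ 0.536 -0.28   0.202] yaw 88.6 gap 66.3 F [0.6 0.4 0.1] g 0 tilt -1.000
  shift 1 x [-0.002 -0.003 -0.   ]
  shift 4 x [0.    0.    0.098]
wrist block 0.68 [280. 203.  58.  69.] [ 0.54  -0.283 -0.01 ] 0.96
```

Request:
move_arm(
  moves=[
    {"jaw":66,"dx":-0.006,"dy":-0.005,"dz":0.08,"twist":0},
    {"jaw":66,"dx":0,"dy":0,"dz":0.09,"twist":0},
    {"jaw":66,"dx":0,"dy":0,"dz":0.09,"twist":0},
    {"jaw":66,"dx":0,"dy":0,"dz":0.09,"twist":0},
    {"jaw":66,"dx":0,"dy":0,"dz":0.04,"twist":0},
    {"jaw":66,"dx":0,"dy":0,"dz":0,"twist":0},
    {"jaw":66,"dx":0,"dy":0,"dz":0,"twist":0},
    {"jaw":30,"dx":0,"dy":0,"dz":0,"twist":0},
  ],
)

```text
time_s: 38.85
ee_pos: [0.5402, -0.2835, 0.0475]
tcp_rot: [[-1.0, 0.026, 0.003], [0.026, 1.0, -0.002], [-0.003, -0.001, -1.0]]
wrist_force: [-0.1, -0.2, -0.1]
finger_gap: 0.0556
grasp_force: 0.0
```

Request:
move_arm(
  moves=[
    {"jaw":30,"dx":0,"dy":0,"dz":0,"twist":0},
    {"jaw":30,"dx":0,"dy":0,"dz":0,"twist":0},
    {"jaw":30,"dx":0,"dy":0,"dz":0,"twist":0},
    {"jaw":30,"dx":0,"dy":0,"dz":0,"twist":0},
    {"jaw":30,"dx":0,"dy":0,"dz":-0.05,"twist":0},
    {"jaw":30,"dx":0,"dy":0,"dz":-0.1,"twist":0},
    {"jaw":30,"dx":0,"dy":0,"dz":-0.1,"twist":0},
    {"jaw":30,"dx":0,"dy":0,"dz":-0.05,"twist":0},
  ],
)

```text
time_s: 39.52
ee_pos: [0.5405, -0.2842, 0.1713]
tcp_rot: [[-1.0, 0.027, 0.007], [0.027, 1.0, -0.004], [-0.007, -0.003, -1.0]]
wrist_force: [0.6, -1.7, -1.0]
finger_gap: 0.044
grasp_force: 61.2
```

Request:
move_arm(
  moves=[
    {"jaw":30,"dx":0.0079,"dy":0.0906,"dz":0,"twist":0},
    {"jaw":30,"dx":0.0079,"dy":0.0906,"dz":0,"twist":0},
    {"jaw":30,"dx":0.0079,"dy":0.0906,"dz":0,"twist":0},
    {"jaw":30,"dx":0.0079,"dy":0.0906,"dz":0,"twist":0},
    {"jaw":30,"dx":0.0079,"dy":0.0906,"dz":0,"twist":0},
    {"jaw":30,"dx":0.0079,"dy":0.0906,"dz":0,"twist":0},
    {"jaw":30,"dx":0.0079,"dy":0.0906,"dz":0,"twist":0},
    {"jaw":30,"dx":0,"dy":0,"dz":0,"twist":0},
  ],
)

```text
time_s: 40.18
ee_pos: [0.5228, -0.0232, 0.1662]
tcp_rot: [[-1.0, 0.02, 0.0], [0.02, 1.0, 0.003], [-0.0, 0.003, -1.0]]
wrist_force: [-0.6, -0.9, -1.2]
finger_gap: 0.0441
grasp_force: 61.6
```

Run:
```python
from g import *
plan((.522,-.027,.100,None));gifts('wrist',.12,'block')
```

```text
t 40.2 pos [ 0.523 -0.023  0.166] yaw 88.9 gap 44.1 F [-0.6 -0.9 -1.2] g 62 tilt -1.000
  shift 2 x [ 0.001 -0.005  0.083]
wrist block 0.58 [282. 283. 120. 156.] [ 0.528 -0.024 -0.023] 0.94
```

Request:
move_arm(
  moves=[
    {"jaw":30,"dx":0,"dy":0,"dz":0.06,"twist":0},
    {"jaw":30,"dx":0,"dy":0,"dz":0.06,"twist":0},
    {"jaw":30,"dx":0,"dy":0,"dz":0.03,"twist":0},
    {"jaw":30,"dx":0,"dy":0,"dz":0.008,"twist":0},
    {"jaw":30,"dx":0,"dy":0,"dz":0,"twist":0},
    {"jaw":30,"dx":0,"dy":0,"dz":0,"twist":0},
    {"jaw":30,"dx":0,"dy":0,"dz":0,"twist":0},
    {"jaw":30,"dx":0,"dy":0,"dz":0,"twist":0},
  ],
)

```text
time_s: 40.95
ee_pos: [0.5238, -0.0299, 0.1025]
tcp_rot: [[-1.0, 0.028, 0.001], [0.028, 1.0, -0.0], [-0.001, -0.0, -1.0]]
wrist_force: [-0.6, -0.2, -0.6]
finger_gap: 0.0444
grasp_force: 61.5
```

Request:
move_arm(
  moves=[
    {"jaw":30,"dx":0,"dy":0,"dz":0.004,"twist":0},
    {"jaw":30,"dx":0,"dy":0,"dz":0.003,"twist":0},
    {"jaw":30,"dx":0,"dy":0,"dz":0,"twist":0},
    {"jaw":30,"dx":0,"dy":0,"dz":0,"twist":0},
    {"jaw":30,"dx":0,"dy":0,"dz":0,"twist":0},
    {"jaw":30,"dx":0,"dy":0,"dz":0,"twist":0},
    {"jaw":30,"dx":0,"dy":0,"dz":0,"twist":0},
    {"jaw":30,"dx":0,"dy":0,"dz":0,"twist":0},
  ],
)

```text
time_s: 41.62
ee_pos: [0.5239, -0.0297, 0.1021]
tcp_rot: [[-1.0, 0.028, 0.002], [0.028, 1.0, -0.001], [-0.002, -0.001, -1.0]]
wrist_force: [-5.2, -0.1, 14.8]
finger_gap: 0.0446
grasp_force: 63.2
```

Contact with the lid; release and retreat.

Request:
move_arm(
  moves=[
    {"jaw":66,"dx":0,"dy":0,"dz":0,"twist":0},
    {"jaw":66,"dx":0,"dy":0,"dz":0,"twist":0},
    {"jaw":66,"dx":0,"dy":0,"dz":0,"twist":0},
    {"jaw":66,"dx":0,"dy":0,"dz":0,"twist":0},
    {"jaw":66,"dx":0,"dy":0,"dz":-0.04,"twist":0},
    {"jaw":66,"dx":0,"dy":0,"dz":-0.08,"twist":0},
    {"jaw":66,"dx":0,"dy":0,"dz":-0.1,"twist":0},
    {"jaw":66,"dx":0,"dy":0,"dz":-0.1,"twist":0},
  ],
)

```text
time_s: 42.28
ee_pos: [0.5225, -0.0289, 0.2276]
tcp_rot: [[-1.0, 0.027, -0.003], [0.027, 1.0, 0.0], [0.003, 0.0, -1.0]]
wrist_force: [0.9, -0.6, -0.2]
finger_gap: 0.0659
grasp_force: 0.0
```

Request:
move_arm(
  moves=[
    {"jaw":66,"dx":0,"dy":0,"dz":-0.1,"twist":0},
    {"jaw":66,"dx":0.09,"dy":0,"dz":0,"twist":0},
    {"jaw":66,"dx":0.09,"dy":0,"dz":0,"twist":0},
    {"jaw":66,"dx":0.09,"dy":0,"dz":0,"twist":0},
    {"jaw":66,"dx":0,"dy":0,"dz":0,"twist":0},
    {"jaw":66,"dx":0,"dy":0,"dz":0,"twist":0},
    {"jaw":66,"dx":0,"dy":0,"dz":0,"twist":0},
    {"jaw":66,"dx":0,"dy":0,"dz":0,"twist":0},
  ],
)

```text
time_s: 42.95
ee_pos: [0.4168, -0.0261, 0.2676]
tcp_rot: [[-1.0, 0.027, 0.001], [0.027, 1.0, -0.0], [-0.001, -0.0, -1.0]]
wrist_force: [-0.3, -0.5, -0.3]
finger_gap: 0.066
grasp_force: 0.0
```

Run:
```python
from g import *
plan();gifts('top',.064,'block');im=vision.get_image('top');t=vision.get_image('scene')
cv2.imwrite('pics/w10.png',cv2.resize(np.hstack([im,t])[:,:,::-1],(800,300)))
```

```text
t 43.0 pos [ 0.417 -0.026  0.268] yaw 88.5 gap 66.0 F [-0.3 -0.5 -0.3] g 0 tilt -1.000
top block 0.88 [304. 229.  20.  24.] [ 0.522 -0.029  1.497] 0.94
```

View pics/w10.png

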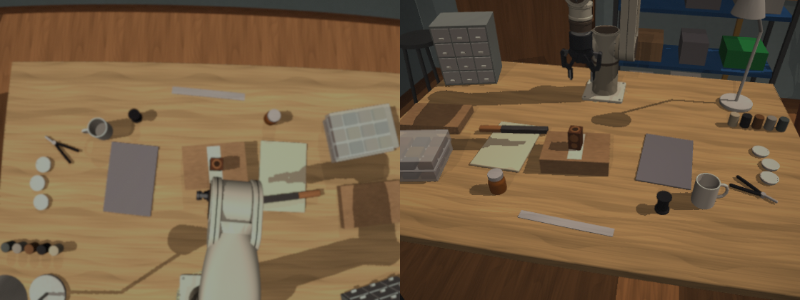

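```bash
python3 -c "
from rig import finish_job
print(finish_job())"
```

```text
the job is handed in; nothing more can be done
None
```

Job handed in with all steps done: the emery stick is on the felt pad, the three gift boxes are in the carton, the lid is pressed shut, and the dapping block sits at the middle of the lid; the spool, jar and mug were not touched. No verdict came back from the judging.

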